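# Roll the instrument caddy into its bay

### The arm

A 7-joint arm with a two-finger parallel gripper is mounted at the origin on the work surface. World frame = base frame: x ahead of the robot, y to its left, z up, the work surface at z = 0. Lengths are in mm, angles in rad, forces in N, time in s.
With the tool pointing down it reaches from about 425 to 875 mm from the base axis. Payload 9.9 kg.
Tool frame: the origin (TCP) lies midway between the tips of the shut fingers; the grasp point (between the pads) lies arm.grip_depth behind it (arm.grip_depth is the distance from the TCP to the grasp point, in mm); z points along the fingers, y is the direction in which the jaws open and shut (so a half turn about z gives the same grasp; the last joint's range is limited). The gripper opens to 85 mm and grips with 20 to 120 N. Pads are 22 mm wide; open, the fingers measure 114 mm over their backs; the gripper's body (76 mm by 85 mm) begins 54 mm behind the grasp point. The pads swing forward as they close: fully open they stand 13 mm farther back than shut.
Start: joints at [-1.288, 0.576, 0.025, 1.437, -0.015, 1.129, -0.057], TCP at [242.068, 630.104, 205.389] pointing down, gripper open.
Joint ranges: [-2.76, 2.76], [-0.34, 2.15], [-1.52, 1.57], [0.19, 2.46], [-1.09, 4.23], [0.17, 1.99], [-2.82, 2.82]. Speed limits (rad/s): [2.22, 2.22, 3.01, 3.01, 3.14, 3.14, 3.14].

### API

Orientations are given as [roll, pitch, yaw] about the fixed x, y, z axes, in that order (R = Rz(yaw) Ry(pitch) Rx(roll)).
In Python, from plant import arm gives the robot as it stands.
- The arm moves only by the shell command python3 -m jog 'ROWS' [FORCE]. ROWS is a JSON object of lists of equal length, an entry for each row: "fingers": the opening, from -1 (shut) to 1 (fully open); "offset": the shift along the tool's x, y, z in cm, a list of three; "angular": the turn, a rotation vector about the tool's x, y, z in degrees, a list of three. A call has 1 to 8 rows; each row shifts and turns the commanded pose from where the row before left it, along the tool's axes as they then stand; what a row does not reach is not made up. A row lasts 1/8 s, in which the tool goes at most 62.5 mm and 10.7 degrees, less where a joint would pass 70% of its speed; a pose out of reach is approached as far as the arm can. A call is refused whole if a number of a shift passes 6.25 or a number of a turn 10.7, either way. A call with a gripper value outside its range is refused whole. The fingers move at their own pace and stop on an object; FORCE is the grip in N (left out, the last holds). Time passes only in rows, so rows that do not move let the fingers close. It gives the time, the measured TCP pose, the force and the opening at its end, in the units of the state.
- arm.state(): the state, without advancing time (a new reading comes with each control period).
- arm.capture(name): name is "side" or "top" or "wrist"; returns (picture, depth): 480x640x3 uint8, red, green, blue; 480x640 float32, mm along the optical axis (not along the pixel's ray), 0 where there is no reading.
- arm.calibration(name): a dict with "fx", "fy", "cx", "cy" (pixels), "dist_coeffs" ([k1, k2, p1, p2, k3] as OpenCV has them; the pictures are not rectified), "position" and "orientation" of the camera in the world. Camera axes: x right, y down, z forward; pixel columns grow to the right and rows downward; lengths in mm; the calibration is good to about 2 mm. A picture is of the moment at which its call begins: read the wrist's pose just before it. calibration takes no time and is no camera call; for the wrist camera it gives the pose at the moment of the call.
- arm.sign_off(): hands the job in, once; it reports no verdict.
The state is a dict: "t": time; "joint_positions": joint angles; "joint_vel": joint speeds; "joint_efforts": joint torques, N m; "eef_pos": TCP position; "ee_rot": TCP orientation; "wrist_force": force on the tool from outside, world axes, zero at the start; "wrist_torque": the same for the moment, N m; "grip_width": opening from 0.0 (shut) to 1.0 (fully open).
Only numpy, scipy, OpenCV 4.12 (cv2) and the standard library are available. Lean on these libraries where they do the work, as an engineer would, in place of code of your own. Each camera call takes 0.05 s, during which the arm holds its last target.

### The job

Push the instrument caddy forward until all four castors trail straight, then steer it, always rolling on its wheels, into the parking bay: centred between the two tape lines, square to the stop, castors still trailing straight. Ease its nose up against the rubber buffer until it gives a little, without ramming it (no more than 12 N), and let go, leaving the caddy resting against the buffer and the things around it untouched.

Things in the scene. Friction and masses are not known exactly. Their poses are not given: they have to be found in the camera images.
- caddy: Instrument caddy, about 1 kg (all sizes in mm): aluminium deck 200 long, 150 wide, top 50 above the bench, on four unbraked swivel castors; a blue laser driver (125 x 120, top 104 above the bench) strapped on it; push handle at the rear. Origin: on the bench under the deck's middle; x forward (away from the handle), y left, z up. Starts on the robot's right, nose roughly to its left (+y).
- handle (a point): Middle of the push handle's cross bar: a round level steel bar 12 thick, straight over 100 mm along the caddy's y, its centre 162 above the bench and 92 behind the caddy's origin, an upright at each end; free on both sides and above. It may be pinched from above or pushed. Axes as the caddy's. Rolling takes about 1 N, a little more while castors swing round.
- nose (a point): Middle of the caddy's nose, a rubber strip 130 wide, 40 to 52 above the bench, its face 107 mm ahead of the caddy's origin. Axes as the caddy's.
- bay: Parking bay, fixed on the bench, on the robot's left of the caddy: two parallel black tape lines (240 long, 12 wide, inner edges 180 apart) leading to a steel angle stop (140 wide, 68 high) on a slotted base plate 6 thick, with a black rubber buffer bar on its near face. Origin: on the bench midway between the lines; x points the way in, to the stop; z up.
- buffer_mid (a point): Where the buffer's face (110 wide, 33 to 59 above the bench) stands on average, 106 ahead of the bay's origin. The angle is bolted through slots: the true face is up to 15 mm nearer or farther, which this point does not show; feel for it. The buffer is sprung: gives about 1 mm per 6 N, 5 mm at most, and eases back slowly when let go. Over 12 N on it jars the laser driver.
- lens: Bystander: a lens in a round mount (42 across) on a post and round foot (54 wide), 126 high, standing beyond the caddy's way. Origin under the foot.
- screwdriver: Bystander: a screwdriver 160 long lying on the bench on the robot's side of the stop. Origin under it.
- meter: Bystander: a flat grey hand-held power meter, 70 x 110 x 28, lying beyond the caddy's start. Origin under its middle.
- axle_fl (a point): Middle of the axle of the front left castor, a twin wheel 30 in diameter, 27 wide; 15 above the bench. It lies 16 mm off its upright swivel pin, which stands 72 mm ahead of and 52 mm left of the caddy's origin. Trailing straight, the axle is 16 mm behind (-x) the pin. Starts swung round, never straight.
- axle_fr (a point): Middle of the axle of the front right castor, a twin wheel 30 in diameter, 27 wide; 15 above the bench. It lies 16 mm off its upright swivel pin, which stands 72 mm ahead of and 52 mm right of the caddy's origin. Trailing straight, the axle is 16 mm behind (-x) the pin. Starts swung round, never straight.
- axle_rl (a point): Middle of the axle of the rear left castor, a twin wheel 30 in diameter, 27 wide; 15 above the bench. It lies 16 mm off its upright swivel pin, which stands 72 mm behind and 52 mm left of the caddy's origin. Trailing straight, the axle is 16 mm behind (-x) the pin. Starts swung round, never straight.
- axle_rr (a point): Middle of the axle of the rear right castor, a twin wheel 30 in diameter, 27 wide; 15 above the bench. It lies 16 mm off its upright swivel pin, which stands 72 mm behind and 52 mm right of the caddy's origin. Trailing straight, the axle is 16 mm behind (-x) the pin. Starts swung round, never straight.

How it is judged (in metres and radians):
On the way, in this order (a step that is already met when the one before it is completed fails the run):
1. all four castors trail straight (axles behind their pins, within 25 degrees) (x of each of axle_fl, axle_fr in the frame of caddy below 0.0575 m and x of each of axle_rl, axle_rr in the frame of caddy below -0.0865 m), for 0.2 s.
2. the nose is pressed lightly on the buffer (over 1.5 N) with the caddy in the bay (contact force between caddy and bay above 1.5 N and y of caddy in the frame of bay between -0.012 and 0.012 m), for 0.2 s.
At the end, for the whole second after the job is handed in: The caddy stands still in the bay, its middle within 12 mm of the line midway between the tapes, within 0.08 rad of square, all four castors trailing within 25 degrees, its nose still resting on the buffer (all of step 1 and x of caddy in the frame of bay between -0.021 and 0.021 m and y of caddy in the frame of bay between -0.012 and 0.012 m and angle between the x axis of caddy and the x axis of bay, either way round below 0.08 rad and contact force between caddy and bay above 0.05 N and linear speed of caddy below 0.01 m/s); the robot touches nothing.
It fails at once if the buffer or stop is pressed with more than 12 N (contact force between caddy and bay above 12 N).
It fails at once if the caddy is lifted or tipped off its wheels (height (world z) of caddy above 0.01 m or angle between caddy's own z axis and vertical above 0.1 rad).
It fails at once if the lens is disturbed (distance of lens from where it was at the start of the episode above 0.015 m).
It fails at once if the screwdriver is disturbed (distance of screwdriver from where it was at the start of the episode above 0.015 m).
It fails at once if the meter is disturbed (distance of meter from where it was at the start of the episode above 0.015 m).
It also fails if it takes over 56 s, if anything falls off the work surface, if the arm or the gripper's body presses on something with over 40 N, if the wrist force passes 120 N, or if a joint passes its speed limit or range.

## Working session

There is one attempt and no reset: what is moved stays moved. The work goes in short steps, Python scripts to look and compute and a shell command to move; the robot and the scene stay as the last step left them, time stands still between calls to the robot, and variables do not carry over. Pictures are saved under pics/ and viewed, and the job is handed in when it is done.

```bash
ls; mkdir -p pics; cat > h.py <<'E'
import numpy as np, cv2
from plant import arm
from scipy.spatial.transform import Rotation as R
def grab(n,tag):
    c=arm.calibration(n); p,d=arm.capture(n)
    cv2.imwrite(f'pics/{tag}.png',p[:,:,::-1]); np.savez(f'pics/{tag}.npz',p=p,d=d)
    return c,p,d
E
python3 - <<'E'
from h import *
for n in ('side','top'):
    c,p,d=grab(n,n+'0'); print(n,c)
print(arm.state(), arm.grip_depth)
E
```

```text
pics
side {'fx': 443.47084819021774, 'fy': 443.47084819021774, 'cx': 316.69358824490445, 'cy': 244.83021263267906, 'dist_coeffs': array([-0.10978602,  0.        ,  0.        ,  0.        ,  0.        ]), 'position': array([  52.38627816, -594.14286651,  543.41666533]), 'orientation': array([-2.0541989 ,  0.02624505, -0.74646982])}
top {'fx': 504.4574579802058, 'fy': 504.4574579802058, 'cx': 318.22474353712465, 'cy': 252.47359606335408, 'dist_coeffs': array([0.02243713, 0.        , 0.        , 0.        , 0.        ]), 'position': array([ 371.17322716,  -43.61978396, 1165.77128353]), 'orientation': array([-2.95763348,  0.02717674, -1.57765825])}
{'t': 0.1, 'joint_positions': array([-1.28778923,  0.57642395,  0.02484273,  1.43781769, -0.01498931,
        1.12900216, -0.05648588]), 'joint_vel': array([-0.00011319, -0.00222844,  0.00045333, -0.00149077,  0.00062273,
        0.00227882,  0.00043385]), 'joint_efforts': array([ 4.61372998e-03, -7.67308116e+01,  2.25783683e+00, -2.86604744e+01,
        1.60349527e-02,  8.52516299e-03,  4.32338675e-05]), 'eef_pos': array([241.91753077, 629.68738917, 204.64723601]), 'ee_rot': array([-3.14012829e+00,  8.12150214e-05,  2.77484078e+00]), 'wrist_force': array([-0.06254579,  0.41188465, -0.14913635]), 'wrist_torque': array([ 0.00731834, -0.02900945,  0.00795372]), 'grip_width': 0.997662032310597} 18.700000000000003
```

View pics/side0.png

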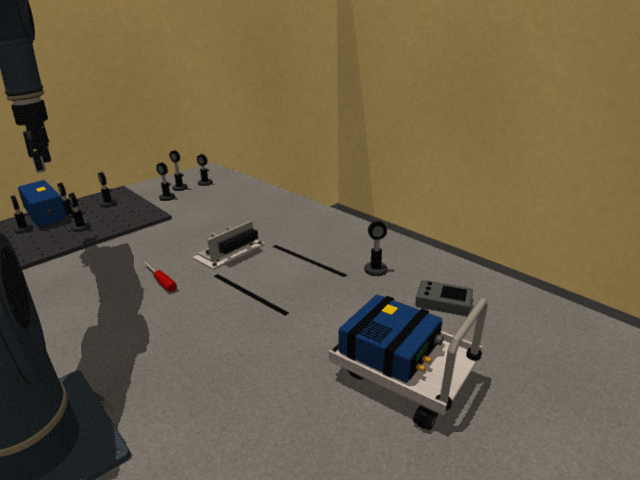

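View pics/top0.png

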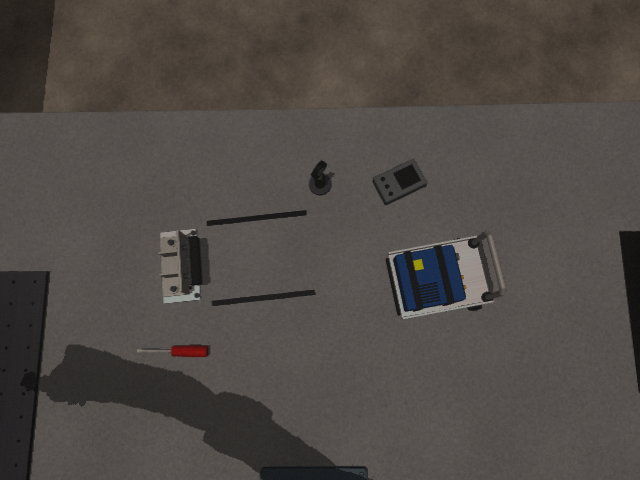

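The top view shows the caddy (blue driver at about (430,278), handle at about (490,265)). The tapes run from (207,222) to (306,212) and from (213,302) to (315,292). The stop is at about (182,266), lens (320,183), meter (400,181), screwdriver (175,351). Next I'll measure these.

```bash
cat >> h.py <<'E'
def cam(c):
    K=np.array([[c['fx'],0,c['cx']],[0,c['fy'],c['cy']],[0,0,1.]]); return K,np.array(c['dist_coeffs']),R.from_euler('xyz',c['orientation']).as_matrix(),np.array(c['position'])
def ray(c,uv):
    K,D,Rm,P=cam(c); u=cv2.undistortPoints(np.array(uv,float).reshape(-1,1,2),K,D).reshape(-1,2)
    return np.c_[u,np.ones(len(u))]
def plane(c,uv,z):
    K,D,Rm,P=cam(c); r=ray(c,uv)@Rm.T; s=(z-P[2])/r[:,2]; return P+r*s[:,None]
def cloud(c,d):
    K,D,Rm,P=cam(c); v,u=np.mgrid[0:480,0:640]; r=ray(c,np.c_[u.ravel(),v.ravel()])
    return ((r*d.reshape(-1,1))@Rm.T+P).reshape(480,640,3)
def proj(c,X):
    K,D,Rm,P=cam(c); q=(np.atleast_2d(X)-P)@Rm; return cv2.projectPoints(q,np.zeros(3),np.zeros(3),K,D)[0].reshape(-1,2)
def tapes(c,p,roi):
    g=p.max(2).astype(int); m=(g<40).astype(np.uint8); out=[]
    mm=np.zeros_like(m); x0,y0,x1,y1=roi; mm[y0:y1,x0:x1]=m[y0:y1,x0:x1]
    cs,_=cv2.findContours(mm,cv2.RETR_EXTERNAL,cv2.CHAIN_APPROX_NONE)
    for k in cs:
        if cv2.contourArea(k)<150: continue
        w=plane(c,k[:,0],0)[:,:2].astype(np.float32); r=cv2.minAreaRect(w); out.append((r,cv2.contourArea(k)))
    return out
E
python3 - <<'E'
from h import *
c=arm.calibration('top'); z=np.load('pics/top0.npz'); p,d=z['p'],z['d']
for r in tapes(c,p,(195,190,335,320)): print('tape',r)
W=cloud(c,d)
print('bench z',np.median(W[330:400,350:600,2]))
Z=W[...,2]
hsv=cv2.cvtColor(p,cv2.COLOR_RGB2HSV)
m=np.zeros((480,640),bool); m[220:330,380:520]=1
for lo,hi,n in ((150,180,'handle'),(98,112,'driver'),(43,57,'deck')):
    k=m&(Z>lo)&(Z<hi); P=W[k][:,:2].astype(np.float32)
    print(n,len(P),np.median(Z[k]),cv2.minAreaRect(P), P.mean(0))
m2=np.zeros((480,640),bool); m2[220:310,155:215]=1
k=m2&(Z>60)&(Z<80);P=W[k][:,:2].astype(np.float32);print('stop',len(P),cv2.minAreaRect(P),cv2.boxPoints(cv2.minAreaRect(P)))
for n,(x0,y0,x1,y1) in dict(lens=(300,150,340,200),meter=(368,155,432,208)).items():
    q=W[y0:y1,x0:x1].reshape(-1,3); q=q[q[:,2]>10]; print(n,q.min(0),q.max(0))
E
```

```text
tape (((483.7019958496094, 115.45185852050781), (12.58636474609375, 237.51344299316406), 5.775691032409668), 393.0)
tape (((574.3253784179688, 269.1327209472656), (115.51643371582031, 16.425565719604492), 2.2138829231262207), 245.0)
tape (((674.9083862304688, 134.72207641601562), (12.878116607666016, 236.1854248046875), 5.582088470458984), 377.5)
bench z -1.042956730589708
handle 414 165.0614154365265 ((535.2522583007812, -370.7328186035156), (132.48654174804688, 13.36308479309082), 9.971219062805176) [ 534.2985  -370.06064]
driver 3402 103.20735800760497 ((521.0684814453125, -279.65570068359375), (131.84422302246094, 184.12020874023438), 8.876052856445312) [ 514.0141  -252.53189]
deck 2244 49.140243604219336 ((517.89501953125, -278.4360656738281), (146.8657684326172, 208.2642059326172), 10.041728973388672) [ 517.55597 -301.62042]
stop 348 ((563.9503784179688, 276.4794921875), (138.78225708007812, 47.540523529052734), 6.0038042068481445) [[492.4536  292.86145]
 [497.42615 245.58168]
 [635.44714 260.09753]
 [630.4746  307.37732]]
lens [371.17322716 -43.61978396  10.00509286] [ 777.73318601    7.15640935 1165.77128353]
meter [ 371.17322716 -269.22448998   10.20413792] [ 805.67555612  -43.61978396 1165.77128353]
```

```bash
python3 - <<'E'
import cv2
i=cv2.imread('pics/top0.png');cv2.imwrite('pics/t0c.png',cv2.resize(i[225:330,380:520],None,fx=5.5,fy=5.5,interpolation=cv2.INTER_CUBIC))
i=cv2.imread('pics/side0.png');cv2.imwrite('pics/s0c.png',cv2.resize(i[290:435,320:500],None,fx=4,fy=4,interpolation=cv2.INTER_CUBIC))
E
```

```text
(no output)
```

View pics/t0c.png

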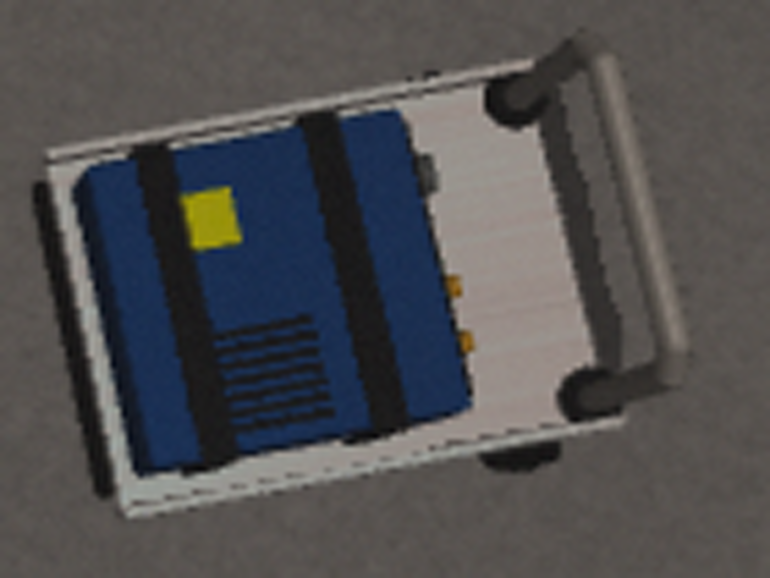

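View pics/s0c.png

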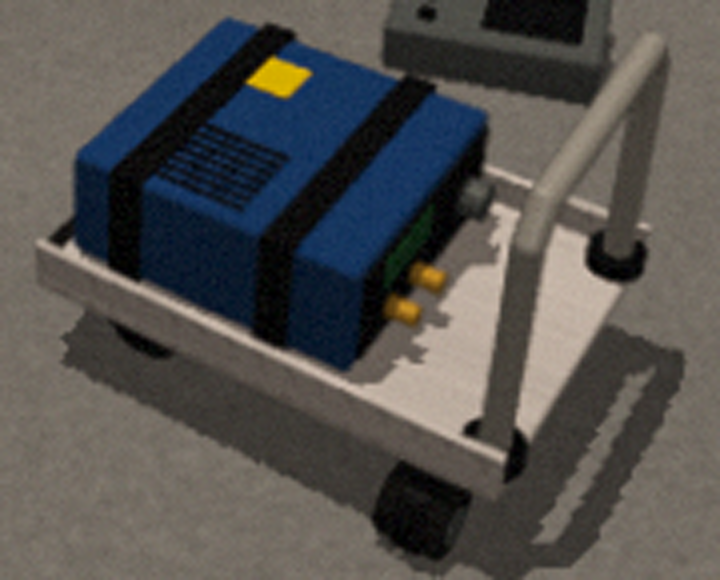

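Estimates: caddy at (518.5, -279.5) with yaw about 99.9°, bay at (579.3, 125.1) with yaw about 95.7°. I'll drive the arm above the handle with the tool yaw ending near 10°.

```bash
python3 -m jog '{"fingers":[1,1,1,1,1,1,1,1],"offset":[[-4.2,-3.1,0],[-4.2,-3.1,0],[-4.2,-3.1,0],[-4.2,-3.1,0],[-4.2,-3.1,0],[-4.2,-3.1,0],[-4.2,-3.1,0],[-4.2,-3.1,0]],"angular":[[0,0,0],[0,0,0],[0,0,0],[0,0,0],[0,0,0],[0,0,0],[0,0,0],[0,0,0]]}'
```

```text
t: 1.1
eef_pos: [467.4, 276.5, 205.3]
ee_rot: [-3.141, -0.0, 2.775]
wrist_force: [0.9, 0.7, -0.3]
grip_width: 1.001
```

```bash
python3 -m jog '{"fingers":[1,1,1,1,1,1,1,1],"offset":[[-4.2,-3.1,0],[-4.2,-3.1,0],[-4.2,-3.1,0],[-4.2,-3.1,0],[-1.4,-5,0],[-1.4,-5,0],[-1.4,-5,0],[-1.4,-5,0]],"angular":[[0,0,0],[0,0,0],[0,0,0],[0,0,0],[0,0,0],[0,0,0],[0,0,0],[0,0,0]]}'; python3 -c "
from plant import arm;print(arm.state()['joint_positions'])"
```

```text
t: 2.1
eef_pos: [559.2, -106.3, 205.2]
ee_rot: [-3.141, -0.0, 2.775]
wrist_force: [0.5, 0.4, -0.1]
grip_width: 0.998
[ 0.00807178  0.42149923  0.14345168  1.72740743 -0.06964651  0.99803933
  1.38104396]
```

```bash
python3 -m jog '{"fingers":[1,1,1,1,1,1,1,1],"offset":[[0,0,0],[0,0,0],[0,0,0],[0,0,0],[0,0,0],[0,0,0],[0,0,0],[0,0,0]],"angular":[[0,0,10.65],[0,0,10.65],[0,0,10.65],[0,0,10.65],[0,0,10.65],[0,0,10.65],[0,0,10.65],[0,0,10.65]]}'; python3 -c "
from plant import arm;print(arm.state()['joint_positions'])"
```

```text
t: 3.1
eef_pos: [559.5, -104.5, 205.1]
ee_rot: [-3.141, 0.0, 1.282]
wrist_force: [-0.8, 0.3, -0.2]
grip_width: 1.003
[-0.25351832  0.46673073  0.54279874  1.73649073 -0.2768396   1.01596912
  0.1003702 ]
```

```bash
python3 -m jog '{"fingers":[1,1,1,1,1,1],"offset":[[0,0,0],[0,0,0],[0,0,0],[0,0,0],[0,0,0],[0,0,0]],"angular":[[0,0,10.65],[0,0,10.65],[0,0,10.65],[0,0,10.65],[0,0,10.65],[0,0,10.65]]}'; python3 -c "
from plant import arm;print(arm.state()['joint_positions'])"
```

```text
t: 3.85
eef_pos: [559.5, -104.5, 205.1]
ee_rot: [-3.141, 0.001, 0.167]
wrist_force: [-0.7, 1.4, -0.3]
grip_width: 1.0
[-0.43132927  0.55015767  0.86462328  1.74211323 -0.47029948  1.07109752
 -0.81129129]
```

```bash
python3 -m jog '{"fingers":[1,1,1,1,1,1],"offset":[[-1.36,5.17,0],[-1.36,5.17,0],[-1.36,5.17,0],[-1.36,5.17,0],[-1.36,5.17,0],[0,0,0]],"angular":[[0,0,0],[0,0,0],[0,0,0],[0,0,0],[0,0,0],[0,0,-0.4]]}'; python3 - <<'E'
from h import *
s=arm.state();print(s['joint_positions'],s['eef_pos'],s['ee_rot'])
c,p,d=grab('wrist','w1');print(c)
c,p,d=grab('top','t1');
E
```

```text
t: 4.6
eef_pos: [534.3, -376.3, 205.2]
ee_rot: [3.139, 0.002, 0.173]
wrist_force: [0.4, 0.2, -0.3]
grip_width: 0.998
[ 0.10982319  0.6596297   0.78772655  1.51670628 -0.48794366  1.16995508
 -0.41324061] [ 534.25917694 -376.25502966  205.2164664 ] [3.13926194e+00 2.00613616e-03 1.72862218e-01]
{'fx': 394.01224442109003, 'fy': 394.01224442109003, 'cx': 317.3252264169934, 'cy': 240.3222938015042, 'dist_coeffs': array([-0.07067397,  0.        ,  0.        ,  0.        ,  0.        ]), 'position': array([ 617.32699202, -361.42241837,  374.07468997]), 'orientation': array([ 2.80940344e+00, -2.18703130e-03, -1.39640856e+00])}
```

View pics/w1.png

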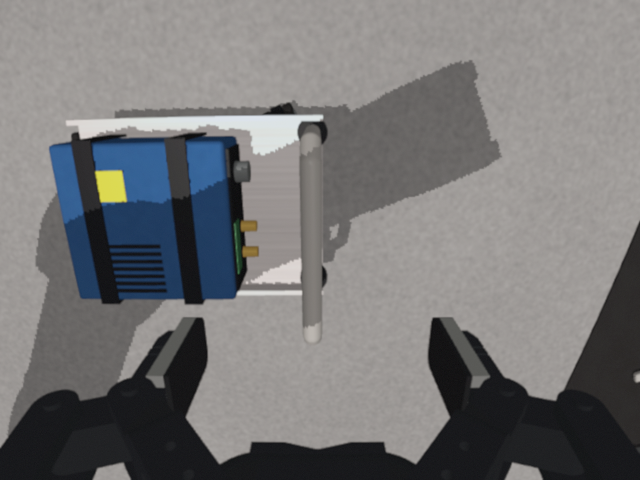

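The wrist view shows the bar vertical at column 312, rows 130–340, aligned with the gap between the jaws. I'll cast its ends onto the bar's height.

```bash
python3 - <<'E'
from h import *
c=arm.calibration('wrist')
P=plane(c,[(312,135),(312,337),(312,230),(300,230),(323,230)],164);print(P)
d=np.load('pics/w1.npz')['d'];W=cloud(c,d);k=(W[...,2]>155)&(W[...,2]<172);k[:,:250]=0;k[:,380:]=0
Q=W[k][:,:2].astype(np.float32);print(len(Q),cv2.minAreaRect(Q))
print(W[[200,230,260],[312]*3])
s=arm.state();t=s['ee_rot'][2];e=s['eef_pos'];r=cv2.minAreaRect(Q)[0]
dx,dy=r[0]-e[0],r[1]-e[1];print('tool dx,dy',dx*np.cos(t)+dy*np.sin(t),dx*np.sin(t)-dy*np.cos(t))
E
```

```text
[[ 604.78130081 -356.24902439  164.        ]
 [ 485.79963556 -377.3422559   164.        ]
 [ 553.97169957 -365.27078725  164.        ]
 [ 552.77226765 -358.68144591  164.        ]
 [ 555.07160137 -371.30945441  164.        ]]
4238 ((539.4946899414062, -367.10906982421875), (130.16104125976562, 11.82010555267334), 10.46995735168457)
[[ 571.80277332 -362.16689251  168.22742154]
 [ 619.43600123 -356.6042833   373.79736645]
 [ 537.88928414 -368.17986169  168.16496095]]
tool dx,dy 3.594416836071301 -3.6016858424491573
```

```bash
python3 -m jog '{"fingers":[1,1,1,0,-0.5,-1,-1,-1],"offset":[[0.3,-0.36,1.5],[0,0,2.3],[0,0,2.3],[0,0,0],[0,0,0],[0,0,0],[0,0,0],[0,0,0]],"angular":[[0,0,-0.3],[0,0,0],[0,0,0],[0,0,0],[0,0,0],[0,0,0],[0,0,0],[0,0,0]]}' 60; python3 - <<'E'
from h import *
s=arm.state();print(s['wrist_force'],s['wrist_torque'],s['grip_width'],s['eef_pos'],s['ee_rot'])
c,p,d=grab('side','s2')
E
```

```text
t: 5.7
eef_pos: [539.5, -367.1, 144.8]
ee_rot: [3.141, -0.0, 0.185]
wrist_force: [-0.3, -0.1, 0.5]
grip_width: -0.003
[-0.28691858 -0.05098943  0.52404482] [-0.01145921 -0.0289503  -0.03018324] -0.0033228835202916036 [ 539.46470055 -367.05568864  144.78306529] [ 3.14124979e+00 -4.70451456e-04  1.84698117e-01]
```

View pics/s2.png

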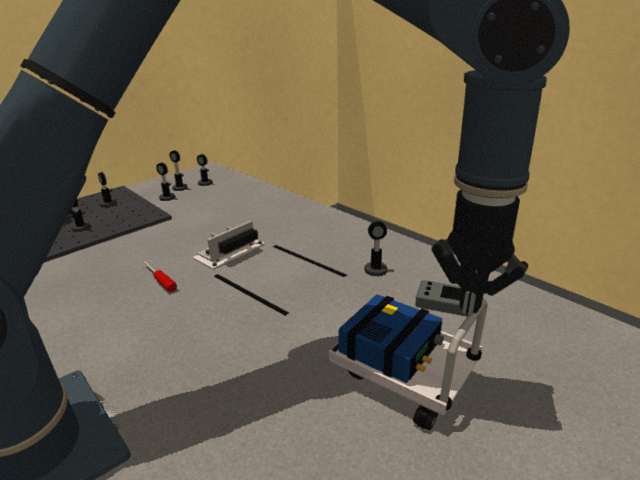

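The side view puts the gripper near the far end of the handle, but the grip width reads 0, so the fingers may have shut without the bar. I'll check with closer views.

```bash
python3 - <<'E'
from h import *
c,p,d=grab('wrist','w3')
i=cv2.imread('pics/s2.png');cv2.imwrite('pics/s2c.png',cv2.resize(i[190:435,330:560],None,fx=2.4,fy=2.4,interpolation=cv2.INTER_CUBIC))
W=cloud(c,d);k=(W[...,2]>155)&(W[...,2]<172);k[340:]=0
Q=W[k][:,:2].astype(np.float32);print(len(Q),cv2.minAreaRect(Q))
E
```

```text
3980 ((570.8453369140625, -366.44415283203125), (62.77206802368164, 12.019458770751953), 10.607702255249023)
```

View pics/w3.png

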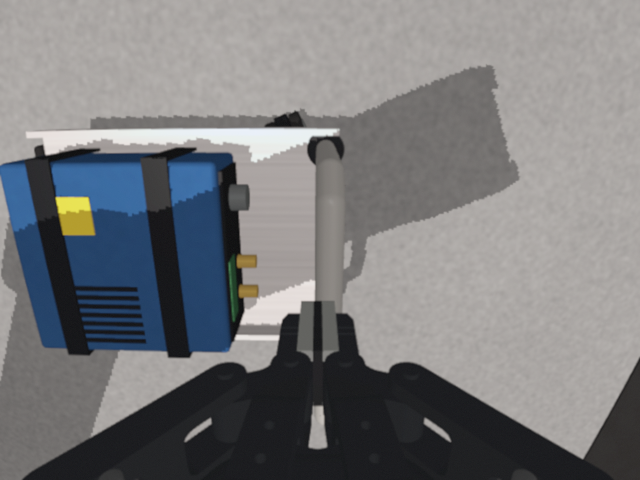

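View pics/s2c.png

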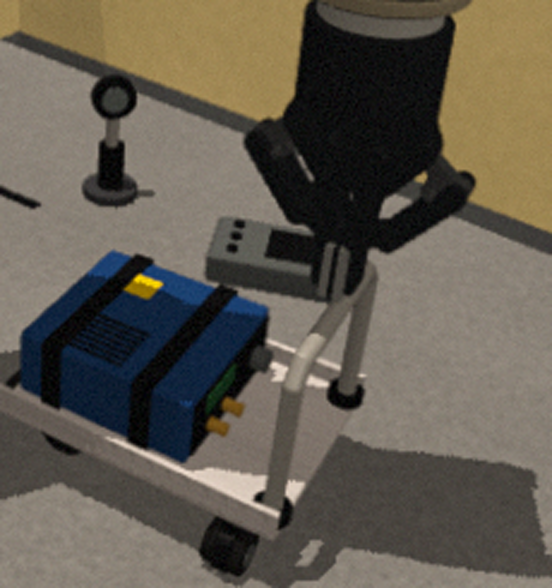

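```bash
python3 - <<'E'
from h import *
c=arm.calibration('side');e=arm.state()['eef_pos'];print(e)
print('tcp',proj(c,e),'grasp',proj(c,e+[0,0,18.7]),'bar ends',proj(c,[[539,-372,168],[601,-361,162],[478,-383,162]]))
c2=arm.calibration('wrist');print('wrist tcp',proj(c2,e),proj(c2,e+[0,0,18.7]))
d=np.load('pics/w3.npz')['d'];print(d[300:345:4,308],d[300:345:4,328]); W=cloud(c2,d);print(W[290:350:6,328].round(),W[290:350:6,310].round())
d=np.load('pics/s2.npz')['d'];W=cloud(c,d)
for uv in [(463,300),(468,300),(475,300),(480,295),(470,310),(478,310)]:print(uv,W[uv[1],uv[0]].round())
E
```

```text
[ 539.38555768 -367.01091932  144.5695825 ]
tcp [[466.16851074 326.74951457]] grasp [[468.03048443 316.21048286]] bar ends [[471.49995082 315.09638038]
 [485.61362549 297.44146464]
 [454.0961661  342.53603388]]
wrist tcp [[316.90106489 292.22035177]] [[316.8576843  311.63115729]]
[294.4274   153.08795    0.       146.05469  143.19652  140.54306
 138.68294  136.19897  132.52728  129.61473  127.810555 127.70371 ] [163.60457 152.35025 148.32108 145.81432 143.7991  140.29066 137.41669
 134.3548  132.61208 130.03021 127.95481 126.102  ]
[[ 553. -369.  169.]
 [ 550. -370.  167.]
 [ 551. -369.  175.]
 [ 552. -369.  182.]
 [ 551. -369.  185.]
 [ 552. -369.  190.]
 [ 551. -369.  194.]
 [ 552. -369.  198.]
 [ 551. -369.  201.]
 [ 551. -368.  205.]] [[ 494. -370.   50.]
 [ 489. -371.   50.]
 [ 551. -362.  177.]
 [ 551. -362.  182.]
 [ 622. -352.  314.]
 [ 550. -363.  189.]
 [ 550. -363.  193.]
 [ 551. -363.  199.]
 [ 551. -363.  202.]
 [ 550. -363.  205.]]
(463, 300) [ 533. -359.  190.]
(468, 300) [ 531. -367.  195.]
(475, 300) [ 534. -375.  197.]
(480, 295) [ 536. -380.  207.]
(470, 310) [ 531. -372.  181.]
(478, 310) [ 558. -372.  167.]
```

```bash
python3 - <<'E'
from h import *
c=arm.calibration('wrist'); e=arm.state()['eef_pos']
# w1 camera pose from that printout
c1=dict(c); c1['position']=np.array([617.32699202,-361.42241837,374.07468997]);c1['orientation']=np.array([2.80940344,-2.18703130e-03,-1.39640856])
W=cloud(c1,np.load('pics/w1.npz')['d']); 
for r in range(316,360,8): print('w1',r,W[r,195].round(),W[r,445].round())
for z in (145,155,165,175): print(z,proj(c,[551,-363,z]))
cs=arm.calibration('side');W=cloud(cs,np.load('pics/s2.npz')['d'])
for r in range(300,336,3): print(r,[tuple(W[r,u].round().astype(int)) for u in (460,464,468,472,476)])
print(cs['position'],c['position'])
E
```

```text
w1 316 [ 382. -269.    0.] [ 429. -537.   -0.]
w1 324 [ 538. -332.  254.] [ 553. -419.  253.]
w1 332 [ 536. -332.  255.] [ 553. -417.  259.]
w1 340 [ 534. -333.  257.] [ 552. -417.  262.]
w1 348 [ 531. -333.  258.] [ 549. -417.  262.]
w1 356 [ 529. -334.  259.] [ 547. -417.  264.]
145 [[313.03090174 269.02207713]]
155 [[312.79796618 277.94054448]]
165 [[312.53869847 287.87887188]]
175 [[312.24845348 299.01934535]]
300 [(np.int64(530), np.int64(-356), np.int64(190)), (np.int64(530), np.int64(-362), np.int64(193)), (np.int64(531), np.int64(-367), np.int64(195)), (np.int64(531), np.int64(-373), np.int64(198)), (np.int64(536), np.int64(-376), np.int64(197))]
303 [(np.int64(532), np.int64(-356), np.int64(184)), (np.int64(529), np.int64(-363), np.int64(189)), (np.int64(530), np.int64(-368), np.int64(191)), (np.int64(531), np.int64(-373), np.int64(194)), (np.int64(535), np.int64(-377), np.int64(193))]
306 [(np.int64(531), np.int64(-357), np.int64(180)), (np.int64(527), np.int64(-364), np.int64(186)), (np.int64(529), np.int64(-369), np.int64(188)), (np.int64(532), np.int64(-374), np.int64(18
[... 1620 characters left out ...]
 np.int64(-381), np.int64(165)), (np.int64(723), np.int64(-293), np.int64(0)), (np.int64(592), np.int64(-359), np.int64(110))]
330 [(np.int64(500), np.int64(-377), np.int64(167)), (np.int64(505), np.int64(-381), np.int64(166)), (np.int64(515), np.int64(-382), np.int64(161)), (np.int64(717), np.int64(-297), np.int64(-1)), (np.int64(591), np.int64(-360), np.int64(105))]
333 [(np.int64(496), np.int64(-380), np.int64(166)), (np.int64(499), np.int64(-384), np.int64(166)), (np.int64(703), np.int64(-297), np.int64(-1)), (np.int64(709), np.int64(-302), np.int64(-2)), (np.int64(52), np.int64(-594), np.int64(543))]
[  52.38627816 -594.14286651  543.41666533] [ 621.96472337 -351.65822587  313.62768888]
```

Both cameras show the shut fingertips about 27 mm higher than the reported TCP, at z around 172. They closed just above the bar. I'll raise, open, re-measure, then go lower.

```bash
python3 -m jog '{"fingers":[-1,0,1,1,1],"offset":[[0,0,-2],[0,0,-2],[0,0,0],[0,0,0],[0,0,0]],"angular":[[0,0,0],[0,0,0],[0,0,0],[0,0,0],[0,0,0]]}'; cat >> h.py <<'E'
def bar(c,d):
    W=cloud(c,d);k=(W[...,2]>155)&(W[...,2]<172);k[345:]=0
    n,l,st,ce=cv2.connectedComponentsWithStats(k.astype(np.uint8)); j=1+st[1:,4].argmax()
    Q=W[l==j][:,:2].astype(np.float32); return cv2.minAreaRect(Q)
E
python3 - <<'E'
from h import *
s=arm.state();print(s['eef_pos'],s['ee_rot'])
c,p,d=grab('wrist','w4'); print(bar(c,d))
W=cloud(c,d)
for r in range(310,360,6): print(r,W[r,[190,200,440,450]].round().tolist())
c,p,d=grab('top','t4');
for f in ('t1','t4','top0'):
    z=np.load(f'pics/{f}.npz');p,d=z['p'],z['d']; h=cv2.cvtColor(p,cv2.COLOR_RGB2HSV)
    m=(h[...,0]>100)&(h[...,0]<125)&(h[...,1]>150)&(h[...,2]>40); m[:220]=0;m[330:]=0;m[:,:380]=0;m[:,500:]=0
    u=np.argwhere(m); y=(h[...,0]>25)&(h[...,0]<35)&(h[...,1]>150)&(h[...,2]>100);y[:,:380]=0
    print(f,len(u),u.min(0),u.max(0),np.argwhere(y).mean(0),y.sum())
E
```

```text
t: 6.42
eef_pos: [539.1, -366.6, 183.5]
ee_rot: [-3.141, 0.001, 0.185]
wrist_force: [-0.3, -0.2, 0.0]
grip_width: 0.847
[ 539.09032519 -366.55242338  183.51769457] [-3.14060351e+00  9.13700623e-04  1.84715625e-01]
((550.1033325195312, -370.0690612792969), (104.66165161132812, 12.012426376342773), 10.264317512512207)
310 [[470.0, -287.0, 106.0], [472.0, -295.0, 106.0], [453.0, -509.0, 1.0], [455.0, -519.0, 2.0]]
316 [[465.0, -288.0, 105.0], [466.0, -295.0, 105.0], [445.0, -512.0, -1.0], [447.0, -522.0, -1.0]]
322 [[460.0, -288.0, 106.0], [543.0, -324.0, 231.0], [439.0, -514.0, 1.0], [441.0, -524.0, 1.0]]
328 [[538.0, -320.0, 229.0], [543.0, -325.0, 235.0], [559.0, -406.0, 235.0], [555.0, -413.0, 228.0]]
334 [[538.0, -321.0, 232.0], [544.0, -326.0, 239.0], [558.0, -405.0, 238.0], [555.0, -412.0, 232.0]]
340 [[542.0, -323.0, 241.0], [544.0, -327.0, 243.0], [557.0, -405.0, 241.0], [555.0, -411.0, 236.0]]
346 [[543.0, -325.0, 246.0], [543.0, -328.0, 245.0], [558.0, -403.0, 246.0], [559.0, -406.0, 246.0]]
352 [[543.0, -326.0, 249.0], [544.0, -329.0, 249.0], [557.0, -403.0, 248.0], [558.0, -406.0, 248.0]]
358 [[544.0, -327.0, 253.0], [544.0, -329.0, 251.0], [558.0, -401.0, 253.0], [558.0, -405.0, 251.0]]
t1 439 [245 396] [271 454] [260.7826087  416.60869565] 23
t4 180 [245 396] [263 452] [nan nan] 0
top0 2076 [245 396] [309 464] [264.34883721 418.08139535] 86<stdin>:11: RuntimeWarning: Mean of empty slice.
  ret = um.true_divide(
```

View pics/w4.png

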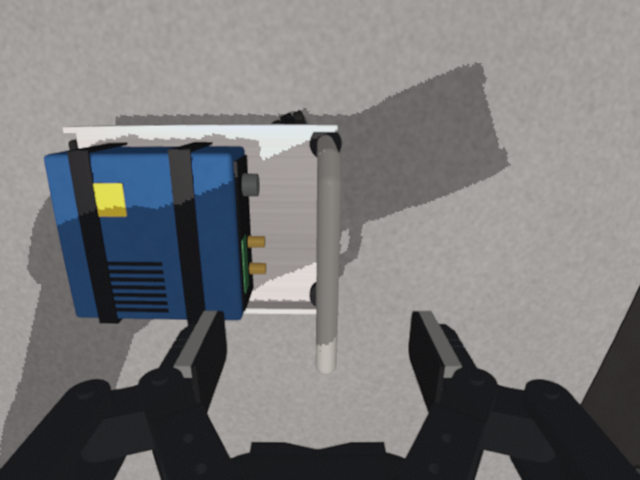

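View pics/t4.png

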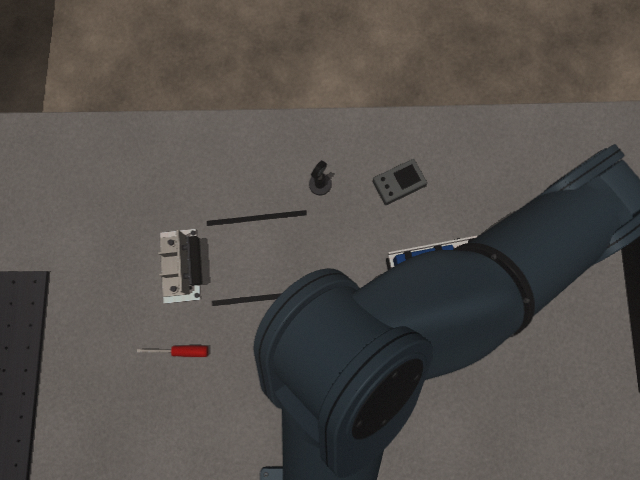

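The caddy hasn't moved; its driver edges sit at the same pixels in the top view. The bar line lies about 5 mm behind the tool, so I'll shift, go down lower and pinch.

```bash
python3 -m jog '{"fingers":[1,1,1,1,1],"offset":[[-0.2,0.49,0],[0,0,2.2],[0,0,2.2],[0,0,2.2],[0,0,0]],"angular":[[0,0,0],[0,0,0],[0,0,0],[0,0,0],[0,0,0]]}' 60; python3 - <<'E'
from h import *
s=arm.state();print(s['eef_pos'],s['ee_rot'],s['wrist_force'])
c,p,d=grab('wrist','w5'); print(bar(c,d))
E
```

```text
t: 7.15
eef_pos: [537.4, -371.7, 116.9]
ee_rot: [-3.14, 0.002, 0.184]
wrist_force: [0.9, -0.7, 0.3]
grip_width: 0.997
[ 537.43688229 -371.66678058  116.87500341] [-3.13956599e+00  2.24717665e-03  1.84389698e-01] [ 0.87770898 -0.67609849  0.29517799]
((570.7169799804688, -366.32550048828125), (63.21677780151367, 12.016352653503418), 10.323033332824707)
```

View pics/w5.png

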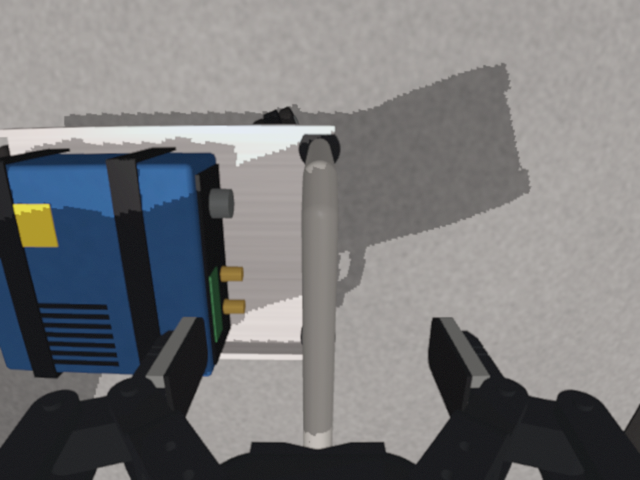

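The bar is now at column 318, centred between the open jaws. Closing.

```bash
python3 -m jog '{"fingers":[0.3,-0.3,-1,-1,-1,-1],"offset":[[0,0,0],[0,0,0],[0,0,0],[0,0,0],[0,0,0],[0,0,0]],"angular":[[0,0,0],[0,0,0],[0,0,0],[0,0,0],[0,0,0],[0,0,0]]}' 60; python3 - <<'E'
from h import *
s=arm.state();print(s['eef_pos'],s['ee_rot'],s['wrist_force'],s['wrist_torque'])
c,p,d=grab('wrist','w6')
c,p,d=grab('side','s6')
i=cv2.imread('pics/s6.png');cv2.imwrite('pics/s6c.png',cv2.resize(i[190:435,330:560],None,fx=2.4,fy=2.4,interpolation=cv2.INTER_CUBIC))
E
```

```text
t: 7.95
eef_pos: [538.5, -372.3, 118.7]
ee_rot: [3.141, -0.0, 0.185]
wrist_force: [0.5, 0.3, 4.0]
grip_width: 0.115
[ 538.49094405 -372.25713614  118.7276183 ] [ 3.14119869e+00 -4.41785473e-04  1.84743074e-01] [0.50259998 0.26070801 3.98539956] [ 0.04669676  0.03592032 -0.00764956]
```

View pics/s6c.png

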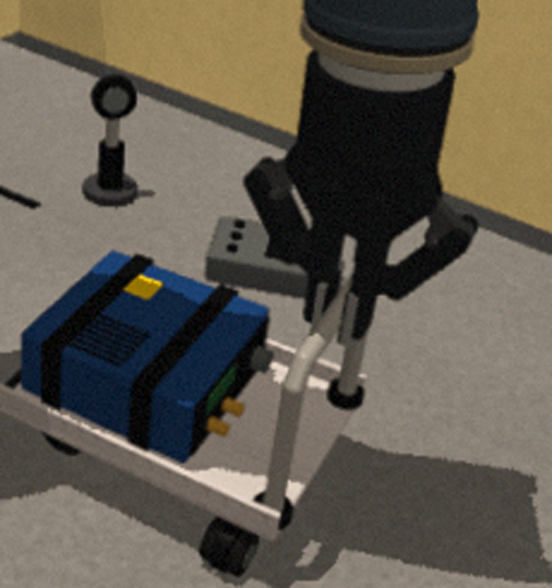

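The bar is pinched (width 0.115). Now the straight push forward to swing the castors round.

```bash
python3 -m jog '{"fingers":[-1,-1,-1,-1,-1,-1,-1,-1],"offset":[[0,-0.4,-0.1],[0,-0.8,0],[0,-0.8,0],[0,-0.9,0],[0,-1,0],[0,-1,0],[0,-1,0],[0,-1,0]],"angular":[[0,0,0],[0,0,0],[0,0,0],[0,0,0],[0,0,0],[0,0,0],[0,0,0],[0,0,0]]}' 80; python3 -m jog '{"fingers":[-1,-1,-1,-1,-1,-1,-1,-1],"offset":[[0,-1,0],[0,-1,0],[0,-1,0],[0,-1,0],[0,-1,0],[0,-1,0],[0,-1,0],[0,0,0]],"angular":[[0,0,0],[0,0,0],[0,0,0],[0,0,0],[0,0,0],[0,0,0],[0,0,0],[0,0,0]]}'; python3 - <<'E'
from h import *
s=arm.state();print(s['eef_pos'],s['ee_rot'],s['wrist_force'],s['wrist_torque'],s['joint_positions'])
c,p,d=grab('top','t7')
c,p,d=grab('side','s7')
E
```

```text
t: 9.05
eef_pos: [525.6, -303.5, 119.4]
ee_rot: [-3.141, -0.0, 0.185]
wrist_force: [-0.4, -1.8, -3.2]
grip_width: 0.105
t: 10.05
eef_pos: [512.6, -233.8, 119.1]
ee_rot: [-3.14, 0.0, 0.186]
wrist_force: [0.3, 0.3, -3.4]
grip_width: 0.112
[ 512.59485172 -233.82907178  119.14551796] [-3.13993828e+00  4.72839860e-04  1.86094299e-01] [ 0.31326692  0.29867244 -3.43075405] [ 0.15039421 -0.00799177  0.05375033] [-0.12725827  0.62552614  0.76580374  1.86244309 -0.55509163  0.8814621
 -0.47352004]
```

View pics/t7.png

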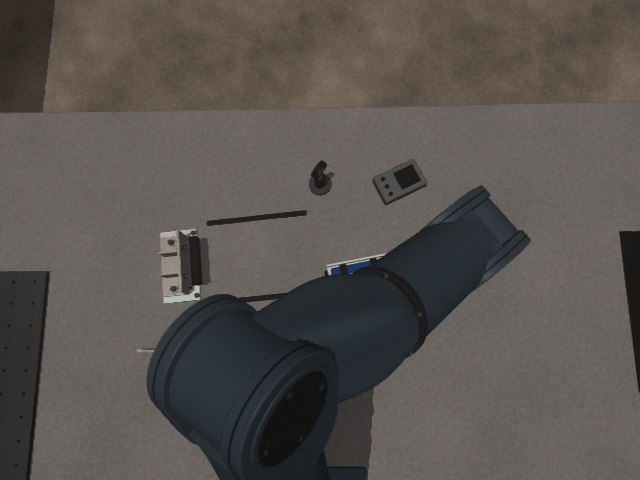

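View pics/s7.png

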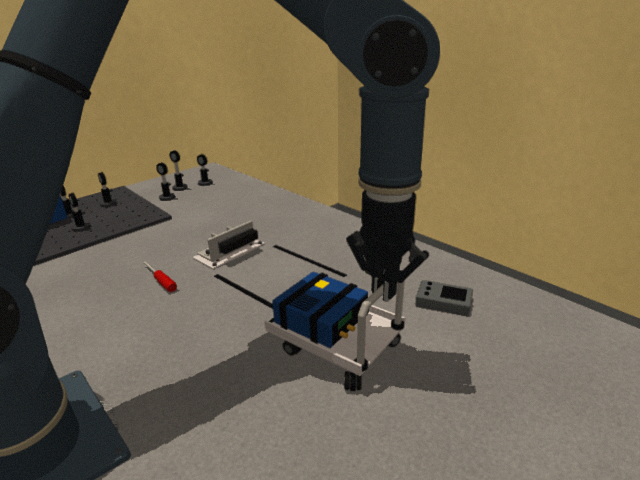

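```bash
python3 - <<'E'
import cv2
i=cv2.imread('pics/s7.png');cv2.imwrite('pics/s7c.png',cv2.resize(i[265:400,255:425],None,fx=4.2,fy=4.2,interpolation=cv2.INTER_CUBIC))
E
```

```text
(no output)
```

View pics/s7c.png

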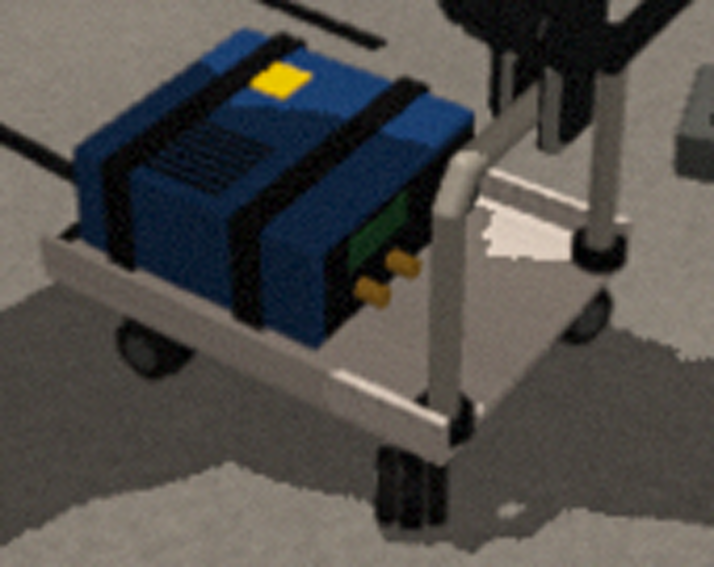

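The side view shows the rear left castor (353,382) still well off straight, with its tread facing the camera. The tool was pulling up with about 3.4 N, which unloads it. I'll lower slightly and keep pushing.

```bash
python3 -m jog '{"fingers":[-1,-1,-1,-1,-1,-1,-1,-1],"offset":[[0,0,0.06],[0.1,-0.6,0],[0.15,-0.8,0],[0.15,-0.8,0],[0.15,-0.8,0],[0.15,-0.8,0],[0.15,-0.8,0],[0,0,0]],"angular":[[0,0,0],[0,0,0],[0,0,0],[0,0,0],[0,0,0],[0,0,0],[0,0,0],[0,0,0]]}' 80;  python3 - <<'E'
from h import *
s=arm.state();print(s['eef_pos'],s['ee_rot'],s['wrist_force'],s['wrist_torque'],s['joint_positions'])
c,p,d=grab('side','s8')
i=cv2.imread('pics/s8.png');cv2.imwrite('pics/s8c.png',cv2.resize(i[245:400,225:425],None,fx=4,fy=3.8,interpolation=cv2.INTER_CUBIC))
E
```

```text
t: 11.15
eef_pos: [512.9, -187.3, 118.8]
ee_rot: [-3.14, -0.0, 0.186]
wrist_force: [-0.5, 1.2, 1.0]
grip_width: 0.11
[ 512.8987721  -187.30942432  118.78500729] [-3.14041278e+00 -2.00879521e-04  1.85948144e-01] [-0.4974821   1.16252829  0.98743925] [0.19888708 0.13762339 0.07121299] [-0.22385522  0.60624669  0.7787513   1.90783143 -0.55885829  0.85817037
 -0.53895433]
```

View pics/s8c.png

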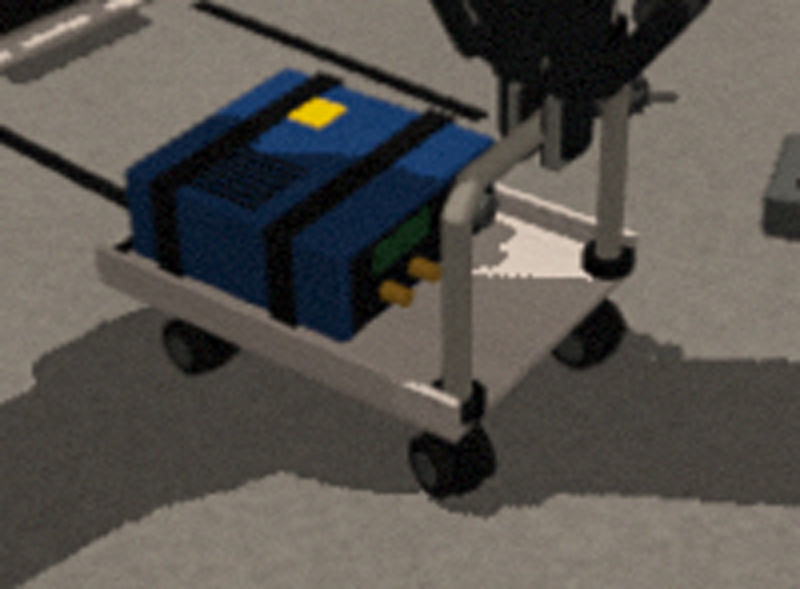

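All castors now look swung round to trail. A little more nearly straight travel, then the crab to the right with the yaw correction.

```bash
python3 -m jog '{"fingers":[-1,-1,-1,-1,-1,-1,-1],"offset":[[0.1,-0.7,0],[0.1,-0.7,0],[0.1,-0.7,0],[0.3,-0.8,0],[0.6,-0.8,0],[0.8,-0.9,0],[0.8,-0.9,0]],"angular":[[0,0,0],[0,0,0],[0,0,0],[0,0,0.3],[0,0,0.4],[0,0,0.4],[0,0,0.4]]}' 80;  python3 - <<'E'
from h import *
s=arm.state();print(s['eef_pos'],s['ee_rot'],s['wrist_force'],s['wrist_torque'],s['joint_positions'])
c,p,d=grab('side','s9')
i=cv2.imread('pics/s9.png');cv2.imwrite('pics/s9c.png',cv2.resize(i[225:380,205:405],None,fx=4,fy=3.8,interpolation=cv2.INTER_CUBIC))
E
```

```text
t: 12.08
eef_pos: [531.0, -128.7, 118.8]
ee_rot: [-3.141, 0.0, 0.159]
wrist_force: [-2.6, -0.5, 2.6]
grip_width: 0.108
[ 530.95532976 -128.72097431  118.77827461] [-3.14131317e+00  1.34606651e-04  1.58519595e-01] [-2.55806219 -0.49484518  2.64408495] [-0.18817666  0.4668455   0.22681964] [-0.34721421  0.61368036  0.79921674  1.90759071 -0.57371301  0.86463444
 -0.66338432]
```

View pics/s9c.png

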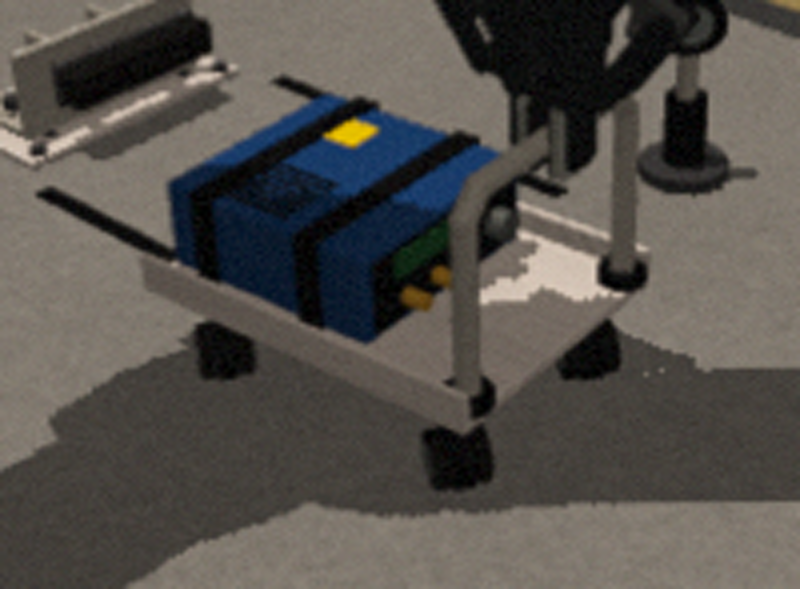

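```bash
python3 -m jog '{"fingers":[-1,-1,-1,-1,-1,-1,-1,-1],"offset":[[0.79,-0.89,0],[0.78,-0.89,0],[0.78,-0.9,0],[0.77,-0.9,0],[0.76,-0.91,0],[0.76,-0.91,0],[0.75,-0.92,0],[0.74,-0.92,0]],"angular":[[0,0,0.4],[0,0,0.4],[0,0,0.4],[0,0,0.4],[0,0,0.4],[0,0,0.4],[0,0,0.4],[0,0,0.4]]}' 80;  python3 - <<'E'
from h import *
s=arm.state();print(s['eef_pos'],s['ee_rot'],s['wrist_force'],s['wrist_torque'],s['joint_positions'])
for n in ('side','top','wrist'): c,p,d=grab(n,n+'10'); 
E
```

```text
t: 13.12
eef_pos: [582.0, -49.1, 118.8]
ee_rot: [3.142, -0.0, 0.102]
wrist_force: [-1.4, -1.7, 2.8]
grip_width: 0.109
[582.03157501 -49.12934457 118.81125803] [ 3.14151639e+00 -9.58663930e-05  1.02211013e-01] [-1.37173489 -1.6620993   2.77846534] [-0.24321249  0.36542865  0.17824491] [-0.48484323  0.67300873  0.8210085   1.81178288 -0.60623179  0.92824448
 -0.86122091]
```

View pics/side10.png

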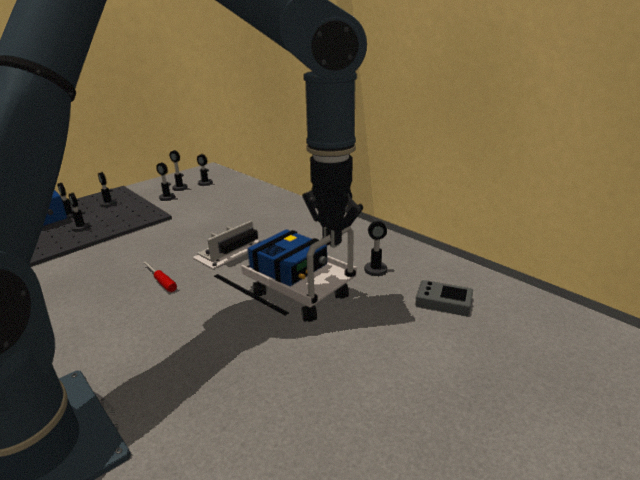

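View pics/top10.png

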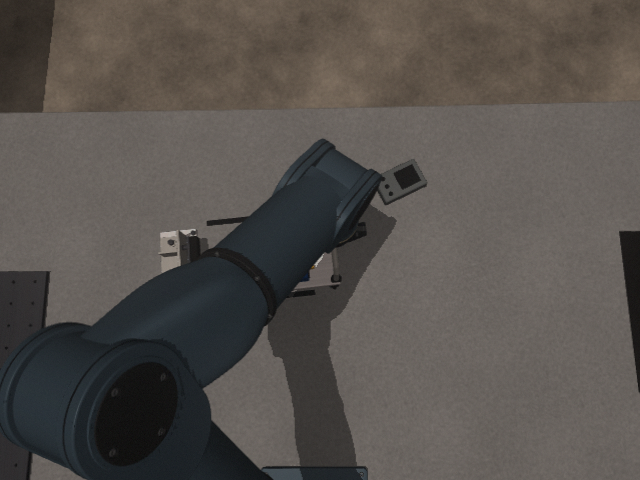

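View pics/wrist10.png

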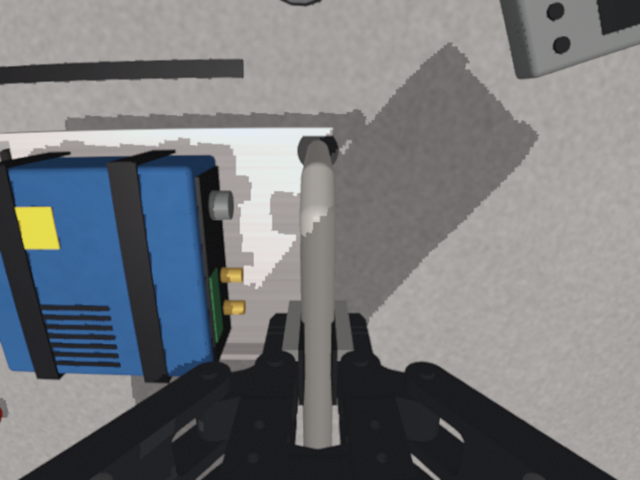

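The wrist view shows the right tape (rows 60–83, ending at column 243) alongside the deck's right edge (row 130), which gives a direct relative measurement. The side view shows the left tape.

```bash
cat > m.py <<'E'
from h import *
def line(P):
    vx,vy,x,y=cv2.fitLine(P[:,:2].astype(np.float32),cv2.DIST_HUBER,0,.01,.01).ravel()
    if vy<0: vx,vy=-vx,-vy
    return np.array([x,y]),np.array([vx,vy])
def wm(c,p,d,rows,cols):
    """right tape and deck right edge in wrist picture"""
    g=p.max(2).astype(int); lo=[];hi=[];dk=[]
    for u in range(cols[0],cols[1],3):
        col=g[rows[0]:rows[1],u]; k=np.where(col<75)[0]
        if len(k)>5: lo.append((u,rows[0]+k[0]-.5));hi.append((u,rows[0]+k[-1]+.5))
    A=plane(c,lo,0);B=plane(c,hi,0)
    return line(A),line(B)
E
python3 - <<'E'
from m import *
c=arm.calibration('wrist'); z=np.load('pics/wrist10.npz');p,d=z['p'],z['d']
print(p[55:95:3,100].max(1),p[110:150:2,100].tolist())
a,b=wm(c,p,d,(50,95),(5,235))
for q,v in (a,b): print(q,np.degrees(np.arctan2(v[1],v[0])))
print('tape width',(b[0]-a[0])@np.array([a[1][1],-a[1][0]]))
W=cloud(c,d); print(W[110:160:3,150].round(1)); print(W[110:160:3,250].round(1))
print(bar(c,d))
E
```

```text
[166 162 114  50  50  51  52  51  64 167 167 168 171 171] [[163, 159, 157], [165, 161, 158], [166, 163, 160], [127, 124, 122], [109, 106, 105], [108, 106, 105], [111, 109, 107], [114, 111, 109], [116, 113, 112], [116, 113, 112], [176, 174, 171], [230, 231, 227], [230, 230, 227], [230, 230, 227], [230, 229, 226], [229, 228, 225], [230, 226, 224], [226, 222, 219], [171, 164, 161], [158, 151, 149]]
[682.90027 100.68858] 95.675064
[671.7902  100.95262] 95.793175
tape width -11.029483
[[ 6.523e+02  7.800e+01 -2.000e-01]
 [ 6.503e+02  7.760e+01  9.000e-01]
 [ 6.482e+02  7.800e+01 -1.000e-01]
 [ 6.461e+02  7.790e+01  2.000e-01]
 [ 6.441e+02  7.750e+01  1.300e+00]
 [ 6.420e+02  7.770e+01  8.000e-01]
 [ 6.443e+02  5.770e+01  4.980e+01]
 [ 6.441e+02  5.130e+01  6.540e+01]
 [ 6.421e+02  5.260e+01  6.240e+01]
 [ 6.391e+02  5.770e+01  4.990e+01]
 [ 6.373e+02  5.760e+01  5.030e+01]
 [ 6.356e+02  5.770e+01  5.010e+01]
 [ 6.337e+02  5.790e+01  4.960e+01]
 [ 6.320e+02  5.760e+01  5.040e+01]
 [ 6.327e+02  5.090e+01  6.670e+01]
 [ 6.331e+02  4.550e+01  8.010e+01]
 [ 6.329e+02  4.220e+01  8.820e+01]]
[[ 6.588e+02  7.000e+00 -3.000e-01]
 [ 6.568e+02  6.700e+00  7.000e-01]
 [ 6.548e+02  6.600e+00  1.000e+00]
 [ 6.528e+02  6.400e+00  1.500e+00]
 [ 6.507e+02  6.400e+00  3.000e-01]
 [ 6.487e+02  6.100e+00  1.600e+00]
 [ 6.507e+02 -3.700e+00  6.240e+01]
 [ 6.492e+02 -4.100e+00  6.390e+01]
 [ 6.476e+02 -4.200e+00  6.440e+01]
 [ 6.447e+02 -2.000e+00  4.970e+01]
 [ 6.429e+02 -2.100e+00  4.940e+01]
 [ 6.413e+02 -2.300e+00  5.010e+01]
 [ 6.396e+02 -2.400e+00  5.040e+01]
 [ 6.378e+02 -2.500e+00  5.060e+01]
 [ 6.361e+02 -2.600e+00  5.060e+01]
 [ 6.341e+02 -2.500e+00  4.920e+01]
 [ 6.325e+02 -2.800e+00  5.050e+01]]
((612.8314819335938, -39.48952865600586), (60.76824951171875, 35.81539535522461), 19.978858947753906)
```

```bash
cat >> m.py <<'E'
def deck(c,p,rows,cols,zr=64):
    g=cv2.GaussianBlur(p.max(2),(1,5),0).astype(float); pts=[]
    for u in range(*cols,3):
        col=g[rows[0]:rows[1],u]; gr=np.diff(col); k=gr.argmax()
        if gr[k]>15: pts.append((u,rows[0]+k+.5))
    pts=np.array(pts); return pts,line(plane(c,pts,zr))
TA=np.array([582.25,92.0]); TH=np.radians(95.75)
def bayf(q):
    q=np.asarray(q)-np.array([579.2,125.1]); x=np.array([np.cos(TH),np.sin(TH)]); return q@x, q@np.array([-x[1],x[0]])
E
python3 - <<'E'
from m import *
c=arm.calibration('wrist'); z=np.load('pics/wrist10.npz');p,d=z['p'],z['d']
W=cloud(c,d)
pts,(q,v)=deck(c,p,(118,142),(20,310)); print(len(pts),pts[::20].tolist(),q,np.degrees(np.arctan2(v[1],v[0])),bayf(q))
k=[W[int(y)+2,int(x),2] for x,y in pts]; print(np.median(k),np.percentile(k,[10,90]))
e=arm.state()['eef_pos'];print('handle bay',bayf(e[:2]))
E
```

```text
97 [[20.0, 132.5], [80.0, 130.5], [140.0, 128.5], [200.0, 128.5], [260.0, 127.5]] [646.0548    42.813442] 96.08622 (np.float64(-88.57058823645555), np.float64(-58.27430009643673))
64.10200771948288 [63.28385189 65.13288155]
handle bay (np.float64(-172.98942427798653), np.float64(14.260087421825611))
```

```bash
python3 -m jog '{"fingers":[-1,-1,-1,-1,-1,-1],"offset":[[0.8,-0.95,0],[0.8,-0.95,0],[0.05,-0.6,0],[0,-0.6,0],[0,-0.6,0],[0,0,0]],"angular":[[0,0,0.15],[0,0,0.15],[0,0,0],[0,0,0],[0,0,0],[0,0,0]]}' 80;  python3 - <<'E'
from m import *
for n in ('wrist','side'): c,p,d=grab(n,n+'11')
s=arm.state();print(s['eef_pos'],s['ee_rot'],s['wrist_force'],bayf(s['eef_pos'][:2]))
E
```

```text
t: 14.02
eef_pos: [594.2, -10.1, 118.8]
ee_rot: [-3.141, 0.0, 0.098]
wrist_force: [-0.4, 0.4, 1.2]
grip_width: 0.11
[594.1766017  -10.64814505 118.77946329] [-3.14076427e+00  1.42154964e-04  9.79532744e-02] [0.29569102 1.53111264 2.4673267 ] (np.float64(-136.56560743179247), np.float64(-1.3009036794545903))
```

View pics/wrist11.png

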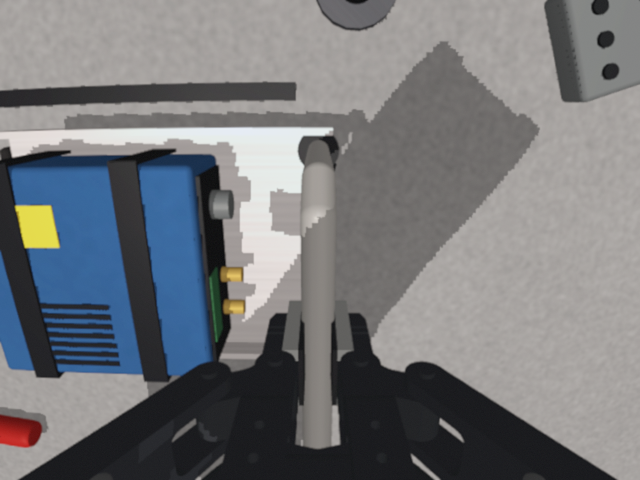

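View pics/side11.png

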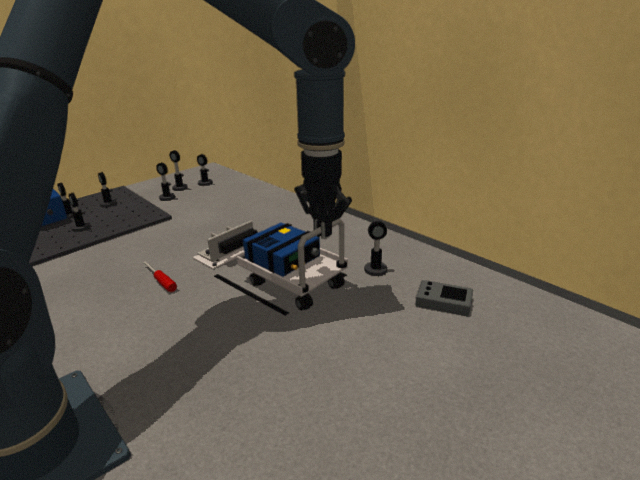

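```bash
python3 - <<'E'
from m import *
c=arm.calibration('wrist'); z=np.load('pics/wrist11.npz');p,d=z['p'],z['d']
a,b=wm(c,p,d,(78,111),(5,285))
for q,v in (a,b): print(q,np.degrees(np.arctan2(v[1],v[0])),bayf(q))
pts,(q,v)=deck(c,p,(120,142),(60,300)); h=np.degrees(np.arctan2(v[1],v[0]));print(q,h,bayf(q), 'mid y',bayf(q)[1]+75)
# left side from side cam: deck left edge vs left tape (side view)
cs=arm.calibration('side'); z=np.load('pics/side11.npz');W=cloud(cs,z['d']);Z=W[...,2]
m=(Z>44)&(Z<68);m[:,:235]=0;m[:,320:]=0;m[:235]=0;m[310:]=0
Q=W[m];B=np.array([bayf(t[:2]) for t in Q]);
for x0 in range(-130,60,20):
    s=B[(B[:,0]>=x0)&(B[:,0]<x0+20)]
    if len(s)>5: print(x0,len(s),np.percentile(s[:,1],[2,98]))
print('x range',np.percentile(B[:,0],[1,99]))
i=cv2.imread('pics/side11.png');cv2.imwrite('pics/s11c.png',cv2.resize(i[205:325,185:365],None,fx=4.4,fy=4.4,interpolation=cv2.INTER_CUBIC))
E
```

```text
[683.2475 101.8584] 95.69548 (np.float64(-33.54897896440143), np.float64(-101.19545346428227))
[667.7774  147.31866] 95.88132 (np.float64(13.232473257551842), np.float64(-90.35777412254981))
[660.1698   68.64642] 95.5662 (np.float64(-64.28173881106942), np.float64(-74.90642731809304)) mid y 0.09357268190696288
-130 188 [-10.01060021  76.69157624]
-110 217 [-30.83787251  76.5938647 ]
-90 372 [-55.71903594  76.39652521]
-70 110 [19.65621346 76.32780827]
-50 91 [58.36363534 76.69015078]
-30 86 [55.95658939 76.99301982]
-10 87 [55.27720504 76.48609313]
10 85 [57.04726255 76.3770235 ]
30 68 [54.87885753 76.75620566]
50 26 [52.0346826 76.3523649]
x range [-144.84798188  137.99806623]
```

View pics/s11c.png

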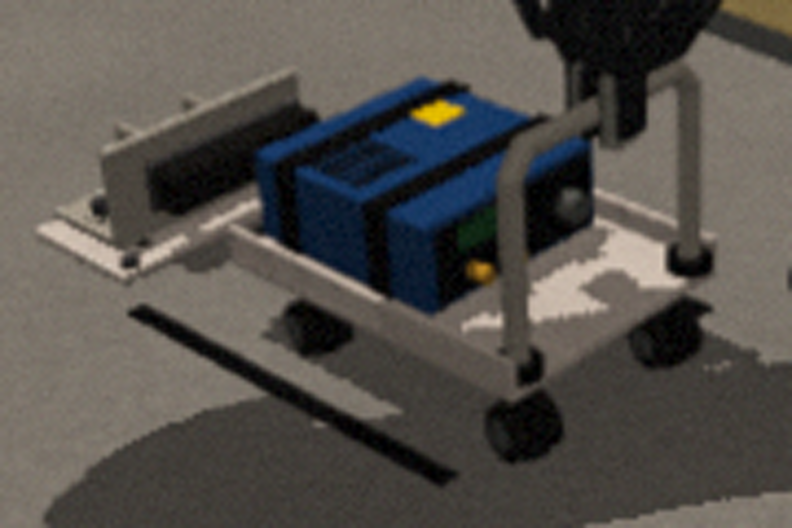

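The side camera and the wrist camera agree: caddy middle at y = 0 to 1.5 mm, square within about 0.3°, castors coming straight. Now I'll estimate the buffer face before easing in.

```bash
python3 - <<'E'
from m import *
def buf(cn,f):
    c=arm.calibration(cn); z=np.load(f);W=cloud(c,z['d']).reshape(-1,3);P=z['p'].max(2).ravel()
    B=np.array(bayf(W[:,:2])).T
    m=(W[:,2]>36)&(W[:,2]<57)&(B[:,0]>75)&(B[:,0]<140)&(abs(B[:,1])<54)&(P<70)
    print(f,m.sum(),np.percentile(B[m,0],[2,10,25,50,75]) if m.sum() else '')
    m=(W[:,2]>60)&(W[:,2]<75)&(B[:,0]>75)&(B[:,0]<150)&(abs(B[:,1])<68); print(' angle top',m.sum(),np.percentile(B[m,0],[2,50]) if m.sum() else '')
    m=(W[:,2]>52)&(W[:,2]<62)&(B[:,0]>75)&(B[:,0]<150)&(abs(B[:,1])<50)&(P<70); print(' buffer top',m.sum(),np.percentile(B[m,0],[2,10,50]) if m.sum() else '')
buf('top','pics/top0.npz');buf('side','pics/side0.npz');buf('side','pics/side11.npz')
s=arm.state();print(bayf(s['eef_pos'][:2]),s['wrist_force'],s['t'])
E
```

```text
pics/top0.npz 172 [128.31474751 128.71077615 129.1004327  129.71222039 132.55111878]
 angle top 99 [130.5161913  143.52481538]
 buffer top 419 [128.71092246 130.08411259 138.32283163]
pics/side0.npz 266 [128.10887144 129.38484897 130.25508643 131.24415399 132.28834401]
 angle top 82 [130.77724254 144.28308266]
 buffer top 230 [128.7741574  129.94787011 134.81376076]
pics/side11.npz 179 [127.47244748 128.91182089 129.79134061 130.9579926  132.08382771]
 angle top 80 [131.22334945 142.84398805]
 buffer top 229 [128.59043587 129.9239792  134.54070261]
(np.float64(-136.56560743179247), np.float64(-1.3009036794545903)) [0.29569102 1.53111264 2.4673267 ] 14.125
```

Both cameras put the buffer face at about 130 mm in my frame, leaving about 67 mm of gap. I'll run straight for about 50 mm, then feel for it.

```bash
python3 -m jog '{"fingers":[-1,-1,-1,-1,-1,-1,-1,-1],"offset":[[0.03,-0.7,0],[0.03,-0.8,0],[0.03,-0.8,0],[0,-0.8,0],[0,-0.8,0],[0,-0.6,0],[0,-0.3,0],[0,0,0]],"angular":[[0,0,0],[0,0,0],[0,0,0],[0,0,0],[0,0,0],[0,0,0],[0,0,0],[0,0,0]]}' 80;  python3 - <<'E'
from m import *
for n in ('wrist','side'): c,p,d=grab(n,n+'12')
s=arm.state();print(s['eef_pos'],s['ee_rot'],s['wrist_force'],bayf(s['eef_pos'][:2]),s['joint_positions'])
i=cv2.imread('pics/side12.png');cv2.imwrite('pics/s12c.png',cv2.resize(i[195:315,175:355],None,fx=4.4,fy=4.4,interpolation=cv2.INTER_CUBIC))
E
```

```text
t: 15.12
eef_pos: [590.5, 37.3, 118.8]
ee_rot: [-3.141, 0.0, 0.098]
wrist_force: [0.7, 1.6, 3.5]
grip_width: 0.107
[590.41473781  36.99781397 118.7644906 ] [-3.14087312e+00  1.85762964e-04  9.76880676e-02] [0.37507805 1.04765067 3.01012662] (np.float64(-88.7824843331249), np.float64(-2.331523818551051)) [-0.63257271  0.68906914  0.83603182  1.79218072 -0.62164515  0.94604308
 -1.00177209]
```

View pics/s12c.png

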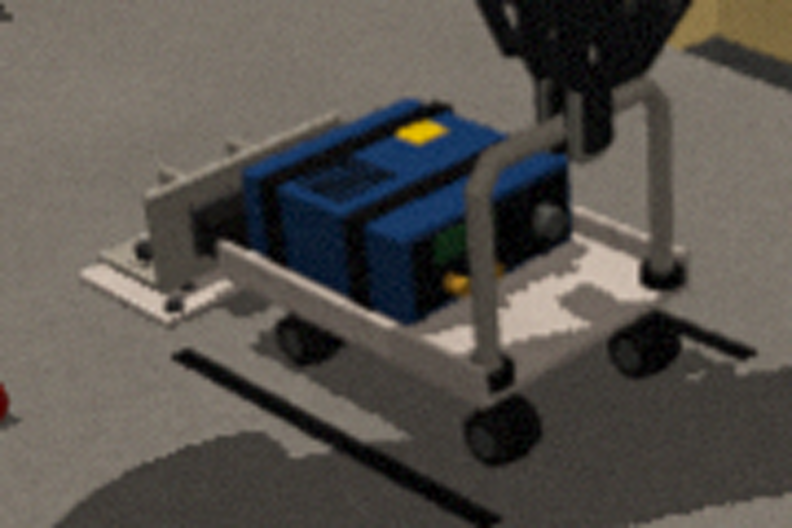

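View pics/wrist12.png

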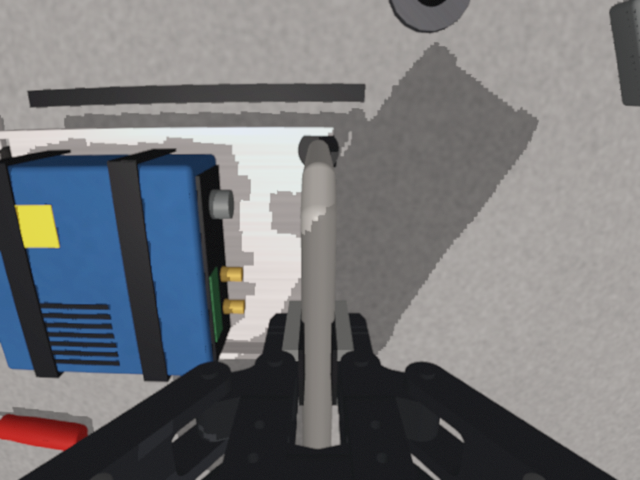

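```bash
python3 - <<'E'
from m import *
c=arm.calibration('wrist'); z=np.load('pics/wrist12.npz');p,d=z['p'],z['d']
a,b=wm(c,p,d,(78,111),(35,360))
for q,v in (a,b): print(q,np.degrees(np.arctan2(v[1],v[0])),bayf(q))
print('tape ends', [bayf(t[:2]) for t in plane(c,[(29,99),(365,93)],0)])
pts,(q,v)=deck(c,p,(120,142),(60,300)); h=np.degrees(np.arctan2(v[1],v[0]));print(h,bayf(q), 'mid y',bayf(q)[1]+75)
cs=arm.calibration('side'); z=np.load('pics/side12.npz');W=cloud(cs,z['d']);Z=W[...,2]
m=(Z>44)&(Z<68);m[:,:225]=0;m[:,320:]=0;m[:235]=0;m[310:]=0
B=np.array(bayf(W[m][:,:2])).T
for x0 in (-60,-20,20,60):
    s=B[(B[:,0]>=x0)&(B[:,0]<x0+20)]
    if len(s)>5: print(x0,len(s),np.percentile(s[:,1],[98]))
E
```

```text
[680.9738  124.30911] 95.590576 (np.float64(-10.983429455081264), np.float64(-101.18250533995614))
[670.2048   124.066246] 95.66283 (np.float64(-10.146144452295037), np.float64(-90.4433142888787))
tape ends [(np.float64(119.08040390750344), np.float64(-95.6770372936032)), (np.float64(-121.89101619037197), np.float64(-95.32715441446148))]
95.41005 (np.float64(-2.9292191164209784), np.float64(-76.20979964947672)) mid y -1.2097996494767216
-60 321 [75.53934807]
-20 106 [75.47935563]
20 82 [75.62778711]
60 68 [73.65732714]
```

Centred within about 1 mm and castors straight. Creeping in now.

```bash
python3 -m jog '{"fingers":[-1,-1,-1,-1],"offset":[[0,-0.2,0],[0,-0.2,0],[0,-0.2,0],[0,-0.1,0]],"angular":[[0,0,0],[0,0,0],[0,0,0],[0,0,0]]}'; for i in 1; do python3 -m jog '{"fingers":[-1,-1,-1,-1],"offset":[[0,-0.05,0],[0,-0.05,0],[0,-0.05,0],[0,-0.05,0]],"angular":[[0,0,0],[0,0,0],[0,0,0],[0,0,0]]}'; done
```

```text
t: 15.72
eef_pos: [589.9, 43.6, 118.8]
ee_rot: [3.141, -0.0, 0.097]
wrist_force: [0.7, -1.6, 3.0]
grip_width: 0.109
t: 16.23
eef_pos: [589.7, 45.5, 118.8]
ee_rot: [3.142, -0.0, 0.097]
wrist_force: [1.0, -1.6, 3.8]
grip_width: 0.111
```

```bash
python3 -m jog '{"fingers":[-1,-1,-1,-1],"offset":[[0,-0.07,0],[0,-0.07,0],[0,-0.07,0],[0,-0.07,0]],"angular":[[0,0,0],[0,0,0],[0,0,0],[0,0,0]]}';  python3 - <<'E'
from m import *
s=arm.state();print(s['wrist_force'],bayf(s['eef_pos'][:2]))
E
```

```text
t: 16.73
eef_pos: [589.4, 48.4, 118.8]
ee_rot: [3.142, -0.0, 0.097]
wrist_force: [0.3, -1.0, 3.3]
grip_width: 0.111
[ 0.3112469  -1.02419905  3.34031248] (np.float64(-77.36766412232089), np.float64(-2.4502455134032943))
```

```bash
python3 -m jog '{"fingers":[-1,-1,-1,-1],"offset":[[0,-0.06,0],[0,-0.06,0],[0,-0.06,0],[0,-0.06,0]],"angular":[[0,0,0],[0,0,0],[0,0,0],[0,0,0]]}'
```

```text
t: 17.23
eef_pos: [589.1, 50.7, 118.8]
ee_rot: [-3.142, -0.0, 0.097]
wrist_force: [1.2, -0.9, 3.3]
grip_width: 0.109
```

```bash
python3 -m jog '{"fingers":[-1,-1,-1],"offset":[[0,-0.06,0],[0,-0.06,0],[0,-0.06,0]],"angular":[[0,0,0],[0,0,0],[0,0,0]]}'
```

```text
t: 17.6
eef_pos: [589.0, 52.5, 118.8]
ee_rot: [3.142, -0.0, 0.097]
wrist_force: [1.4, -1.5, 3.3]
grip_width: 0.111
```

```bash
python3 -m jog '{"fingers":[-1,-1],"offset":[[0,-0.06,0],[0,-0.06,0]],"angular":[[0,0,0],[0,0,0]]}'
```

```text
t: 17.85
eef_pos: [588.8, 53.7, 118.8]
ee_rot: [3.142, 0.0, 0.097]
wrist_force: [-0.5, -0.6, 3.2]
grip_width: 0.11
```

```bash
python3 -m jog '{"fingers":[-1,-1],"offset":[[0,-0.06,0],[0,-0.06,0]],"angular":[[0,0,0],[0,0,0]]}'
```

```text
t: 18.1
eef_pos: [588.7, 54.9, 118.8]
ee_rot: [3.142, -0.0, 0.097]
wrist_force: [1.9, -0.8, 3.9]
grip_width: 0.105
```

```bash
python3 -m jog '{"fingers":[-1,-1],"offset":[[0,-0.05,0],[0,-0.05,0]],"angular":[[0,0,0],[0,0,0]]}'
```

```text
t: 18.35
eef_pos: [588.6, 55.9, 118.8]
ee_rot: [3.142, -0.0, 0.097]
wrist_force: [1.2, -1.9, 3.6]
grip_width: 0.111
```

```bash
python3 -m jog '{"fingers":[-1,-1],"offset":[[0,-0.05,0],[0,-0.05,0]],"angular":[[0,0,0],[0,0,0]]}'
```

```text
t: 18.6
eef_pos: [588.6, 56.4, 118.9]
ee_rot: [3.141, -0.0, 0.097]
wrist_force: [1.4, -3.0, 3.6]
grip_width: 0.109
```

```bash
python3 -m jog '{"fingers":[-1,-1],"offset":[[0,-0.05,0],[0,0,0]],"angular":[[0,0,0],[0,0,0]]}'
```

```text
t: 18.85
eef_pos: [588.6, 56.7, 118.9]
ee_rot: [3.141, -0.0, 0.097]
wrist_force: [2.3, -4.7, 2.6]
grip_width: 0.109
```

```bash
python3 -m jog '{"fingers":[-1,-1],"offset":[[0,-0.05,0],[0,0,0]],"angular":[[0,0,0],[0,0,0]]}'
```

```text
t: 19.1
eef_pos: [588.6, 57.0, 118.9]
ee_rot: [3.14, -0.0, 0.097]
wrist_force: [2.7, -5.2, 3.6]
grip_width: 0.108
```

```bash
python3 -m jog '{"fingers":[-1,-1,-1,-1],"offset":[[0,-0.05,0],[0,0,0],[0,0,0],[0,0,0]],"angular":[[0,0,0],[0,0,0],[0,0,0],[0,0,0]]}'; python3 - <<'E'
from m import *
for n in ('wrist','side'): c,p,d=grab(n,n+'13')
s=arm.state();print(s['wrist_force'],bayf(s['eef_pos'][:2]))
c=arm.calibration('wrist'); z=np.load('pics/wrist13.npz');p,d=z['p'],z['d']
pts,(q,v)=deck(c,p,(120,142),(60,300)); h=np.degrees(np.arctan2(v[1],v[0]));print(h,bayf(q), 'mid y',bayf(q)[1]+75)
i=cv2.imread('pics/side13.png');cv2.imwrite('pics/s13c.png',cv2.resize(i[190:310,165:345],None,fx=4.4,fy=4.4,interpolation=cv2.INTER_CUBIC))
E
```

```text
t: 19.6
eef_pos: [588.6, 57.1, 118.9]
ee_rot: [3.14, -0.001, 0.097]
wrist_force: [1.9, -6.0, 3.4]
grip_width: 0.108
[ 2.4684923  -6.12928407  2.74257936] (np.float64(-68.56867927445589), np.float64(-2.6137594907502795))
95.47622 (np.float64(17.081880587711783), np.float64(-76.42516818350178)) mid y -1.425168183501782
```

View pics/s13c.png

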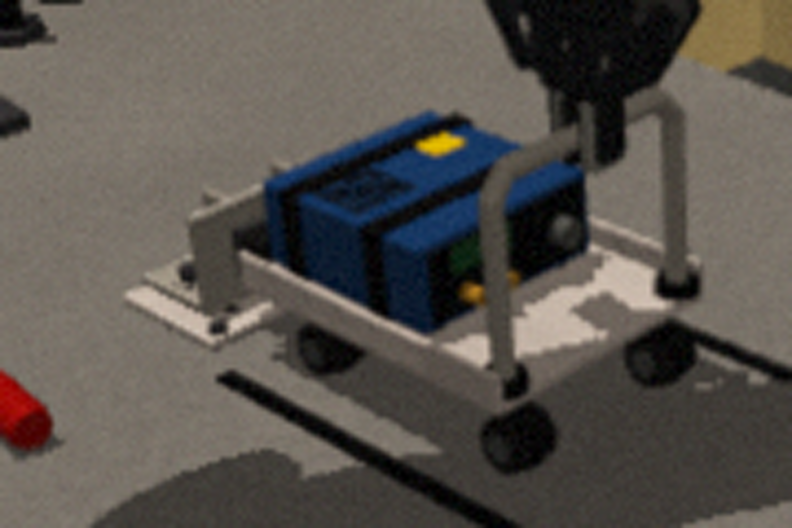

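Pressed at about 5 N and centred at y ≈ -1.4 mm. Releasing, then lifting clear.

```bash
python3 -m jog '{"fingers":[-0.5,0,0.5,0.8,0.8,0.8],"offset":[[0,0,0],[0,0,0],[0,0,0],[0,0,0],[0,0,0],[0,0,0]],"angular":[[0,0,0],[0,0,0],[0,0,0],[0,0,0],[0,0,0],[0,0,0]]}'; python3 - <<'E'
from m import *
for n in ('wrist','side'): c,p,d=grab(n,n+'14')
s=arm.state();print(s['wrist_force'],bayf(s['eef_pos'][:2]))
E
```

```text
t: 20.45
eef_pos: [588.4, 58.4, 118.8]
ee_rot: [-3.142, 0.0, 0.097]
wrist_force: [-0.1, -0.4, 0.6]
grip_width: 0.901
[-0.05534899 -0.09952861 -0.38987252] (np.float64(-67.31533529656238), np.float64(-2.4548570324893717))
```

View pics/wrist14.png

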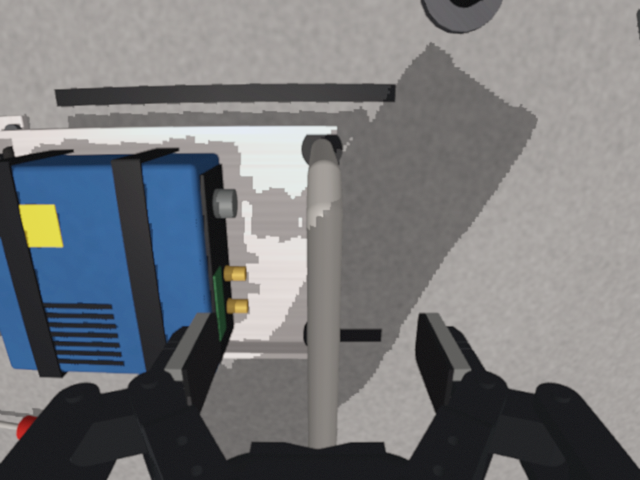

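The bar is free between the open jaws (column 323). Now straight up, clear of everything.

```bash
python3 -m jog '{"fingers":[0.8,0.8,0.8,0.8,0.8,0.8,0.8],"offset":[[0,0,-1],[0,0,-2],[0,0,-3],[0,0,-3],[0,0,-3],[0,0,-2],[0,0,0]],"angular":[[0,0,0],[0,0,0],[0,0,0],[0,0,0],[0,0,0],[0,0,0],[0,0,0]]}'; python3 - <<'E'
from m import *
for n in ('wrist','side','top'): c,p,d=grab(n,n+'15')
s=arm.state();print(s['eef_pos'],s['wrist_force'])
i=cv2.imread('pics/side15.png');cv2.imwrite('pics/s15c.png',cv2.resize(i[190:310,165:345],None,fx=4.4,fy=4.4,interpolation=cv2.INTER_CUBIC))
E
```

```text
t: 21.42
eef_pos: [589.2, 58.0, 260.6]
ee_rot: [-3.141, -0.003, 0.097]
wrist_force: [1.0, -0.6, -1.1]
grip_width: 0.902
[587.95842108  58.54492909 258.13605876] [-0.2298708   0.97060782 -0.09303541]
```

View pics/wrist15.png

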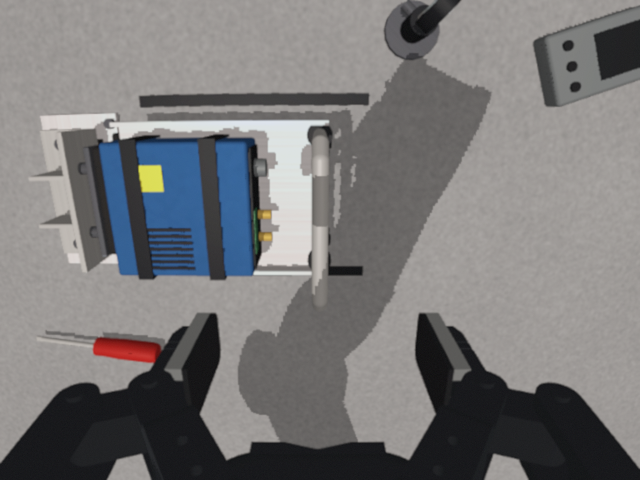

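View pics/s15c.png

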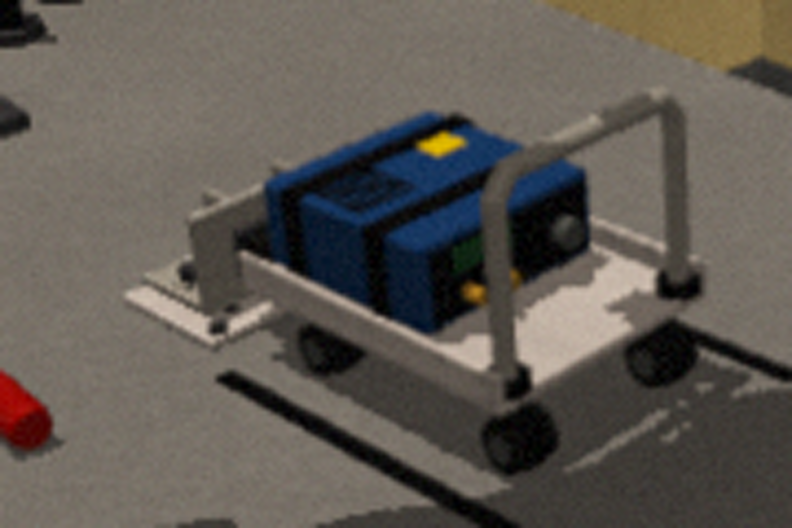

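The caddy sits at the buffer and the gripper is clear. Final measurements next.

```bash
python3 - <<'E'
from m import *
c=arm.calibration('wrist'); z=np.load('pics/wrist15.npz');p,d=z['p'],z['d']
a,b=wm(c,p,d,(88,111),(145,360)); print(bayf(b[0]),np.degrees(np.arctan2(b[1][1],b[1][0])))
pts,(q,v)=deck(c,p,(112,135),(130,300)); print(np.degrees(np.arctan2(v[1],v[0])),bayf(q),'mid y vs tape',bayf(q)[1]+75)
r=bar(c,d);print(r,'bar bay',bayf(r[0]))
cs=arm.calibration('side')
for f in ('side13','side15'):
    W=cloud(cs,np.load(f'pics/{f}.npz')['d']);Z=W[...,2]
    m=(Z>44)&(Z<68);m[:,:222]=0;m[:,310:]=0;m[:230]=0;m[310:]=0
    B=np.array(bayf(W[m][:,:2])).T; print(f,[np.percentile(B[(B[:,0]>x0)&(B[:,0]<x0+20),1],98).round(1) for x0 in (-40,0,40,80)],np.percentile(B[:,0],1))
A=cv2.cvtColor(np.load('pics/side13.npz')['p'],cv2.COLOR_RGB2GRAY).astype(np.float32);C=cv2.cvtColor(np.load('pics/side15.npz')['p'],cv2.COLOR_RGB2GRAY).astype(np.float32)
print('shift px',cv2.phaseCorrelate(A[215:265,215:300].copy(),C[215:265,215:300].copy()))
t0=np.load('pics/top0.npz')['p'];t=np.load('pics/top15.npz')['p'];s0=np.load('pics/side0.npz')['p'];s1=np.load('pics/side15.npz')['p']
g=lambda i,r:cv2.cvtColor(i,cv2.COLOR_RGB2GRAY)[r[1]:r[3],r[0]:r[2]].astype(np.float32)
for n,r in dict(screw=(135,255,185,297),lens=(358,215,392,280),meter=(408,275,482,320),stop_left=(190,220,230,270)).items(): print(n,cv2.phaseCorrelate(g(s0,r),g(s1,r)),abs(g(s0,r)-g(s1,r)).mean())
E
```

```text
(np.float64(-6.7661109854581465), np.float64(-88.51535582964816)) 95.75954
95.67835 (np.float64(25.14399618575639), np.float64(-74.87757505147607)) mid y vs tape 0.12242494852392838
((585.6719970703125, 56.26345443725586), (128.01454162597656, 11.526154518127441), 5.452915191650391) bar bay (np.float64(-69.13861258130855), np.float64(0.4571667328296756))
side13 [np.float64(74.9), np.float64(75.5), np.float64(75.6), np.float64(73.6)] -77.13201886444656
side15 [np.float64(74.9), np.float64(74.8), np.float64(75.2), np.float64(74.2)] -77.83505865497965
shift px ((0.35545963506035605, 0.055414636250183946), 0.8561075774298774)
screw ((0.03926777880334953, 0.4847859082189636), 0.8045231187608507) 7.197619
lens ((0.15119052442331338, -0.08366735460323582), 0.9912351003767531) 5.350679
meter ((0.45697123581874166, 0.5938585335317335), 0.6875010576601381) 11.9072075
stop_left ((-0.021402559812376154, 0.18617181976483366), 0.8103424773216248) 7.3635
```

```bash
python3 -m jog '{"fingers":[0.8,0.8,0.8,0.8,0.8,0.8,0.8,0.8],"offset":[[0,0,0],[0,0,0],[0,0,0],[0,0,0],[0,0,0],[0,0,0],[0,0,0],[0,0,0]],"angular":[[0,0,0],[0,0,0],[0,0,0],[0,0,0],[0,0,0],[0,0,0],[0,0,0],[0,0,0]]}'; python3 - <<'E'
from m import *
c,p,d=grab('side','side16'); cw,pw,dw=grab('wrist','wrist16')
f=lambda n:cv2.cvtColor(np.load(f'pics/{n}.npz')['p'],cv2.COLOR_RGB2GRAY).astype(np.float32)
for a,b in (('side13','side14'),('side14','side15'),('side15','side16'),('side13','side16')):
    print(a,b,cv2.phaseCorrelate(f(a)[215:265,215:300].copy(),f(b)[215:265,215:300].copy())[0])
r=bar(cw,dw);print(r,bayf(r[0]))
i=cv2.imread('pics/wrist16.png');cv2.imwrite('pics/w16c.png',cv2.resize(i[100:290,30:190],None,fx=3.1,fy=3.1,interpolation=cv2.INTER_CUBIC))
E
```

```text
t: 22.58
eef_pos: [588.4, 58.4, 258.8]
ee_rot: [3.142, -0.0, 0.098]
wrist_force: [0.4, 0.3, 0.1]
grip_width: 0.898
side13 side14 (0.30822757904070386, 0.12280968393345404)
side14 side15 (-0.07525555920394567, -0.005598217907458292)
side15 side16 (0.04739321061141055, -0.019128139802447208)
side13 side16 (0.4272917508177372, 0.1048286548474806)
((587.614501953125, 55.94853591918945), (131.87991333007812, 12.022034645080566), 5.464906692504883) (np.float64(-69.64656239147983), np.float64(-1.4440133962266175))
```

View pics/w16c.png

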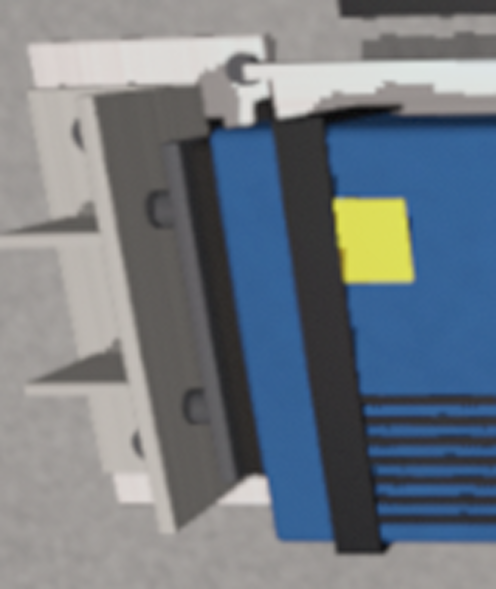

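```bash
python3 -c "
from plant import arm; print(arm.sign_off())"
```

```text
the job is handed in; nothing more can be done
None
```

The caddy is parked against the buffer, released, and the job is handed in at about 22.7 s of the 56 s allowed; sign-off gave no verdict.

**What I did:**
- **Grip:** the first pinch closed above the bar, because the fingertips stand about 27 mm higher than the reported TCP. I went lower and caught the bar without disturbing the caddy.
- **Castors:** after the first straight push of about 140 mm, the rear left castor was still swung well out. The tool was lifting the handle with about 3.4 N, so I lowered it slightly and pushed on until the three castors I could see trailed.
- **Bay:** I crabbed the caddy right with a small turn, then ran about 90 mm straight in. I eased onto the buffer in 0.5 mm steps until the wrist read about 6 N, roughly 5 N on the buffer, then opened and lifted clear.

**Last checks:**
- **Position:** the caddy's middle is within about 1.5 mm of the bay's centre line, and it is square to within 0.3° (about 0.005 rad).
- **Castors:** the three I could see are straight; the front right was never visible.
- **After letting go:** the caddy came back by about 0.5–0.8 mm and then stood still. It looks in contact, but I could not measure the remaining contact force.
- **Bystanders:** the screwdriver, lens and meter show no visible movement. The side camera gave under 0.6 pixel for each, though the meter's match was blurred by lighting.

**Disagreement:** both cameras and touch put the buffer face about 130 mm ahead of the tapes' midpoint, not the 91–121 mm in the description. Taking the tapes' midpoint as the bay origin, the caddy sits at x ≈ 22–23 mm, just past the ±21 mm limit. If the origin lies a little further in, as the description implies, it is within limits. The buffer fixes that distance, so I could not have changed it.

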